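# Slide the fossil slab into its close-fitting case

### The job

Take the dark slate slab with the white fossil traces out of the grey specimen tray and slide it into the empty white case on the sloping stand until it is fully home against the bottom of the case, without forcing it. Let go of it, and leave the other specimens and the things on the desk where they are.

Things in the scene. Friction and masses are not known exactly. Their poses are not given: they have to be found in the camera images.
- slab: Dark grey slate slab, a plain rectangular bar 140 x 44 x 22 mm (its x, y, z), about 0.36 kg, with thin white fossil traces on its +z face. Origin at its centre. It lies flat in the tray, +z up; both ends are alike and it may go into the case either end first.
- tray: Grey open tray fixed to the desk, 280 x 260 x 40 mm outside (its x, y, z), walls and floor 6 mm thick; origin under its centre, on the desk. The slab, a buff limestone bar and two small stones lie in it.
- cradle: Sloping wooden cradle, fixed, carrying the white case (33 x 55 x 132 mm outside, blue band at its open end). The case may sit up to 8 mm to either side of the cradle's middle: its true place is not given. Frame: z along the bore and out of its open end, rising 26 degrees above level; y level, across; origin at mid-width, on the bore's centre line, at the case's closed outer end.
- mouth_mid (a point): Where the centre of the case's open end would be if the case sat at the cradle's middle; about 118 mm above the desk; axes as the cradle's (case offset is along y). Bore 25 mm (x) by 46.4 mm (y), 126 mm deep, square edges, floor 6 mm thick: a slab that is home stands 14 mm out of the mouth. The case takes 30 N to shift sideways.
- limestone: Buff limestone bar 120 x 44 x 22 mm in the tray, origin at its centre. To be left alone.
- nodule: Brown stone, 40 mm across and 26 mm high, in the tray; origin at the centre of its underside. To be left alone.
- quartz: Pinkish white stone, 38 mm across and 30 mm high, in the tray; origin at the centre of its underside. To be left alone.
- jar: Amber jar, 48 mm across and 85 mm high, on the desk; origin at the centre of its underside. To be left alone.
- brush: Brush lying on the desk, 170 mm long along its x. To be left alone.
- loupe: Black eyepiece, 44 mm across and 31 mm high, on the desk; origin at the centre of its underside. To be left alone.
Things that resemble listed ones, but are neither listed nor needed, are in the scene too. There is more than one size of the slab; the one meant has the size given above. Leave any yellow look-alike of the part that bears cradle alone.

How it is judged:
On the way, in this order (a step that is already met when the one before it is completed fails the run):
1. the slate slab is lifted clear of the tray (z of slab in the frame of tray above 0.08 m), for 0.2 s.
2. the slab has entered the mouth of the case by 20 mm or more, in line with it (z of slab in the frame of cradle between 0.06 and 0.182 m and x of slab in the frame of cradle between -0.004 and 0.004 m and y of slab in the frame of cradle between -0.012 and 0.012 m and angle between the x axis of slab and the z axis of cradle, either way round below 0.06 rad), for 0.1 s.
At the end, for the whole second after the job is handed in: The slab is inside the case, its centre within 4 mm of the bore's axis up and down and within 12 mm of the cradle's middle sideways, in line with the bore within 0.06 rad, its inner end within 4 mm of the bottom of the bore, at rest and released (z of slab in the frame of cradle below 0.08 m and x of slab in the frame of cradle between -0.004 and 0.004 m and y of slab in the frame of cradle between -0.012 and 0.012 m and angle between the x axis of slab and the z axis of cradle, either way round below 0.06 rad and linear speed of slab below 0.02 m/s); the robot touches nothing.
It fails at once if the slab is forced: it presses on the case with more than 40 N (contact force between slab and cradle above 40 N).
It fails at once if another specimen or a thing on the desk (limestone, nodule, quartz, jar, brush, loupe) is moved more than 30 mm (distance of any of limestone, nodule, quartz, jar, brush, loupe from where it was at the start of the episode above 0.03 m).
It also fails if it takes over 72 s, if anything falls off the work surface, if the arm or the gripper's body presses on something with over 40 N, if the wrist force passes 120 N, or if a joint passes its speed limit or range.

### The arm

A 6-joint arm with a two-finger parallel gripper is mounted at the origin on the work surface. World frame = base frame: x ahead of the robot, y to its left, z up, the work surface at z = 0. Lengths are in m, angles in rad, forces in N, time in s.
With the tool pointing down it reaches from about 0.275 to 1 m from the base axis. Payload 8.4 kg.
Tool frame: the origin (TCP) lies at the very end of the fingers, on their centre line; the grasp point (between the pads) lies bot.grip_point_offset behind it (bot.grip_point_offset is the distance from the TCP to the grasp point, in m); z points along the fingers, y is the line along which they close (so a half turn about z gives the same grasp; the last joint's range is limited). The gripper opens to 85 mm and grips with 20 to 120 N. Pads are 22 mm wide; open, the fingers measure 114 mm over their backs; the gripper's body (76 mm by 85 mm) begins 54 mm behind the grasp point. The pads swing forward as they close: fully open they stand 13 mm farther back than shut.
Start: joints at [-1.218, 0.353, 1.633, -0, 1.155, -0.002], TCP at [0.217, -0.586, 0.2] pointing down, gripper open.
Joint ranges: [-2.63, 2.63], [-0.92, 2.1], [0.06, 2.66], [-1.3, 4.44], [0, 2.69], [-3.02, 3.02]. Speed limits (rad/s): [2.22, 2.22, 2.79, 3.14, 3.14, 3.14].

### API

Orientations are given as a unit quaternion [w, x, y, z].
In Python, from workcell import bot gives the robot as it stands. The module is installed in compiled form; this text tells all that it offers.
- The arm moves only by the tool apply_moves, never from a script. Its argument "targets" is a list of rows, each an object of numbers: "dx", "dy", "dz": the shift along the world's x, y, z in mm; "rx", "ry", "rz": the turn, a rotation vector about the world's x, y, z in rad. A call has 1 to 20 rows; each row is the pose to reach, as a shift and turn from the pose commanded when the call began; what a row does not reach only later rows make up. A row lasts 1/10 s, in which the tool goes at most 50 mm and 8.59 degrees, less where a joint would pass 70% of its speed; a pose out of reach is approached as far as the arm can. A call with a gripper value outside its range is refused whole. "jaw" is the closure, from 0 (fully open) to 1 (shut), set as the call begins (left out, the last holds). The fingers move at their own pace and stop on an object; "grip_force" is the grip in N (left out, the last holds). Time passes only in rows, so rows that repeat a pose let the fingers close. It gives the time, the measured TCP pose, the force, the opening and the grip force at its end, in the units of the state.
- bot.get_obs(): the state, without advancing time (a new reading comes with each control period).
- bot.get_image(name): name is "scene" or "top" or "wrist"; returns a dict with "color" (400x640x3 uint8, red, green, blue), "mtx" (3x3 intrinsics, pixels), "k1" (the pictures are not rectified: a ray, as slopes to the right and down, at radius r is drawn at 1 + k1 r^2 times it, then the intrinsics apply), "pose" (4x4, takes a point from camera to world coordinates); the wrist camera has in their place "hand_eye" (4x4, takes a point from camera to tool coordinates, whose origin is the TCP and whose axes are the flange's). Camera axes: x right, y down, z forward; pixel columns grow to the right and rows downward; lengths in m; the calibration is good to about 2 mm. A picture is of the moment at which its call begins: read the wrist's pose just before it. There is no depth.
- bot.finish_job(): hands the job in; it is judged then, once.
The state is a dict: "time_s": time; "joint_positions": joint angles; "dq": joint speeds; "effort": joint torques, N m; "tool_pos": TCP position; "tool_rot": TCP orientation; "contact_force": force on the tool from outside, world axes, zero at the start; "torque": the same for the moment, N m; "gripper_width": finger opening in m; "grasp_force": force on a finger pad.
Only numpy, scipy, OpenCV 4.12 (cv2) and the standard library are available. Lean on these libraries where they do the work, as an engineer would, in place of code of your own. Each camera call takes 0.05 s, during which the arm holds its last target. There are 200 camera calls.

## Working session

There is one attempt and no reset: what is moved stays moved. The work goes in short steps, Python scripts to look and compute and a tool call to move; the robot and the scene stay as the last step left them, time stands still between calls to the robot, and variables do not carry over. Pictures are saved under pics/ and viewed, at most 10 in all, crops included, and the job is handed in when it is done.

Besides the shell and the picture viewer there is one more tool, called after "Emit:" as name(argument=value, ...), one argument or row to a line, values as JSON. apply_moves: Moves the arm, as the interface text tells. Its arguments: {"type":"object","properties":{"targets":{"type":"array","items":{"type":"object","properties":{"dx":{"type":"number"},"dy":{"type":"number"},"dz":{"type":"number"},"rx":{"type":"number"},"ry":{"type":"number"},"rz":{"type":"number"}}}},"jaw":{"type":"number"},"grip_force":{"type":"number"}},"required":["targets"]}

```bash
mkdir -p pics
cat > h.py <<'E'
import numpy as np,cv2,pickle
from workcell import bot
from scipy.spatial.transform import Rotation as R
def grab(n,tag):
    o=bot.get_obs(); im=bot.get_image(n)
    q=np.array(o['tool_rot']); T=np.eye(4); T[:3,:3]=R.from_quat(q[[1,2,3,0]]).as_matrix(); T[:3,3]=o['tool_pos']
    im['P']=T@np.array(im['hand_eye']) if n=='wrist' else np.array(im['pose'])
    cv2.imwrite(f'pics/{tag}.png',im['color'][:,:,::-1]); pickle.dump(im,open(f'pics/{tag}.pkl','wb')); return im
def load(t): return pickle.load(open(f'pics/{t}.pkl','rb'))
def ray(im,uv):
    uv=np.atleast_2d(np.float64(uv)); K=np.array(im['mtx']); k=im['k1']
    d=(uv-K[:2,2])/[K[0,0],K[1,1]]; s=d.copy()
    for _ in range(30): s=d/(1+k*(s**2).sum(1,keepdims=True))
    v=np.c_[s,np.ones(len(s))]@im['P'][:3,:3].T
    return im['P'][:3,3],v
def onz(im,uv,z):
    c,v=ray(im,uv); return c+v*((z-c[2])/v[:,2])[:,None]
def tri(a,ua,b,ub):
    c1,v1=ray(a,ua);c2,v2=ray(b,ub);out=[]
    for p,q in zip(v1,v2):
        A=np.c_[p,-q]; t=np.linalg.lstsq(A,c2-c1,rcond=None)[0]
        x,y=c1+t[0]*p,c2+t[1]*q; out.append(np.r_[(x+y)/2,np.linalg.norm(x-y)])
    return np.array(out)
def proj(im,X):
    X=(np.atleast_2d(X)-im['P'][:3,3])@im['P'][:3,:3]; s=X[:,:2]/X[:,2:]
    s=s*(1+im['k1']*(s**2).sum(1,keepdims=True)); K=np.array(im['mtx']); return s*[K[0,0],K[1,1]]+K[:2,2]
E
python3 - <<'E'
from h import *
for n in('scene','top','wrist'):
    i=grab(n,n+'0'); print(n,i['mtx'],i['k1'],i['P'].round(3).tolist())
print(bot.grip_point_offset,bot.get_obs())
E
```

```text
scene [[465.72327767   0.         318.67483608]
 [  0.         465.72327767 198.5023857 ]
 [  0.           0.           1.        ]] -0.13601524197038622 [[-0.87, 0.352, -0.345, 0.861], [0.493, 0.647, -0.582, 0.629], [0.018, -0.676, -0.737, 0.992], [0.0, 0.0, 0.0, 1.0]]
top [[440.35723356   0.         323.89793167]
 [  0.         440.35723356 203.95569642]
 [  0.           0.           1.        ]] 0.013415750039800466 [[-0.017, -0.987, 0.16, 0.241], [-1.0, 0.015, -0.009, -0.058], [0.007, -0.16, -0.987, 1.388], [0.0, 0.0, 0.0, 1.0]]
wrist [[312.03504934   0.         319.45334104]
 [  0.         312.03504934 193.04607612]
 [  0.           0.           1.        ]] -0.04594161331133488 [[0.346, -0.894, -0.285, 0.291], [-0.938, -0.331, -0.104, -0.559], [-0.001, 0.303, -0.953, 0.374], [0.0, 0.0, 0.0, 1.0]]
0.0187 {'time_s': 0.15, 'joint_positions': array([-1.21838596e+00,  3.53502327e-01,  1.63391756e+00, -2.61993793e-05,
        1.15519349e+00, -2.41009951e-03]), 'dq': array([-0.00043266, -0.00056126, -0.00099002, -0.00127407, -0.00102355,
       -0.0004046 ]), 'effort': array([-1.65774727e-03, -6.05640578e+01, -3.42336881e+01, -9.95579512e-05,
        6.18920167e-03,  4.37685890e-05]), 'tool_pos': array([ 0.21699743, -0.58572802,  0.19904544]), 'tool_rot': array([-5.00478362e-04,  9.84302975e-01,  1.76486241e-01, -1.00656653e-04]), 'contact_force': array([-0.35289237,  0.81108855,  0.22088843]), 'torque': array([ 0.00046877, -0.01879742,  0.06526182]), 'grasp_force': 0.0, 'gripper_width': 0.08540430377672913}
```

View pics/scene0.png

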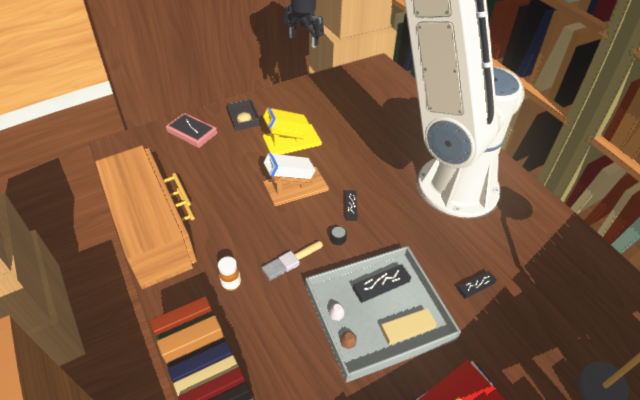

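View pics/top0.png

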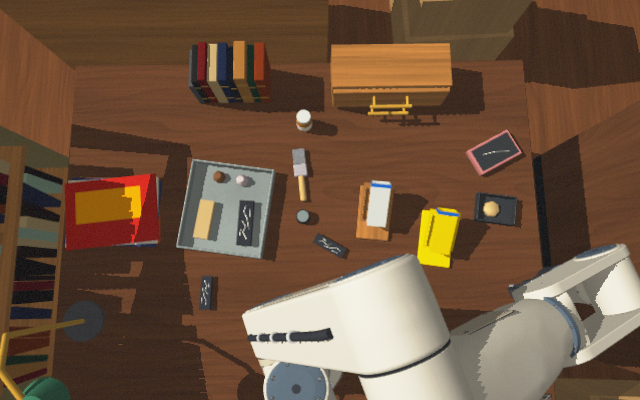

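The scene view shows the tray slab at (381,281), the buff limestone at (409,326), the white case at (290,166) with its blue band at (272,163), and the yellow decoy at (290,125). In the top view these are at (246,222), (204,220), (379,205) and (438,237).

Things that could be taken for the slab, in top view pixels:
- Tray slab (246,222).
- Small loose slabs (206,292) and (330,245).
- Framed fossil (495,152).
- Boxed fossil (495,209).

I choose (246,222): it is the one in the tray and the larger size. I'll check it with a crop and rough measurements.

Run:
```python
from h import *
t=load('top0');s=load('scene0')
c=np.hstack([cv2.resize(t['color'][150:270,180:300],(400,400),interpolation=2),cv2.resize(s['color'][240:360,300:420],(400,400),interpolation=2)])
cv2.imwrite('pics/crop0.png',c[:,:,::-1])
def comps(im,f,roi,amin=20):
    m=np.zeros(im['color'].shape[:2],np.uint8);x0,y0,x1,y1=roi
    hsv=cv2.cvtColor(im['color'],cv2.COLOR_RGB2HSV).astype(int)
    m[y0:y1,x0:x1]=(f(hsv)*255)[y0:y1,x0:x1]
    m=cv2.morphologyEx(m,cv2.MORPH_CLOSE,np.ones((5,5)))
    return [q for q in cv2.findContours(m,0,1)[0] if cv2.contourArea(q)>amin]
dark=lambda h:(h[...,2]<75)
blue=lambda h:(h[...,0]>100)&(h[...,0]<125)&(h[...,1]>120)&(h[...,2]>80)
R_={}
for nm,im,roi,f in(('slab top',t,(225,190,262,255),dark),('slab sc',s,(345,255,418,305),dark),('blue top',t,(355,170,400,235),blue),('blue sc',s,(255,145,320,205),blue)):
    for q in comps(im,f,roi,8):
        r=cv2.minAreaRect(q); b=cv2.boxPoints(r); z=.028 if 'slab' in nm else .13
        M=q.reshape(-1,2).mean(0);R_[nm]=r[0]
        print(nm,cv2.contourArea(q),np.round(r[0],1),np.round(b).tolist(),onz(im,b,z).round(3)[:,:2].tolist())
print(tri(t,[R_['slab top'],R_['blue top']],s,[R_['slab sc'],R_['blue sc']]))
```

```text
slab top 591.0 [245.5 223. ] [[236.0, 245.0], [240.0, 200.0], [255.0, 201.0], [251.0, 246.0]] [[0.339, 0.2], [0.478, 0.191], [0.473, 0.146], [0.335, 0.156]]
slab sc 917.5 [381.2 282.4] [[352.0, 285.0], [403.0, 263.0], [411.0, 280.0], [359.0, 302.0]] [[0.479, 0.153], [0.33, 0.162], [0.345, 0.211], [0.489, 0.201]]
blue top 29.5 [380.5 185.3] [[371.0, 186.0], [371.0, 183.0], [390.0, 185.0], [390.0, 188.0]] [[0.497, -0.207], [0.505, -0.208], [0.498, -0.264], [0.491, -0.263]]
blue sc 21.5 [273.7 164.4] [[270.0, 154.0], [276.0, 154.0], [277.0, 175.0], [271.0, 175.0]] [[0.493, -0.26], [0.477, -0.253], [0.511, -0.177], [0.526, -0.184]]
[[ 0.40688485  0.17588812  0.01575991  0.00096289]
 [ 0.4979048  -0.23549095  0.11468565  0.0070825 ]]
```

View pics/crop0.png

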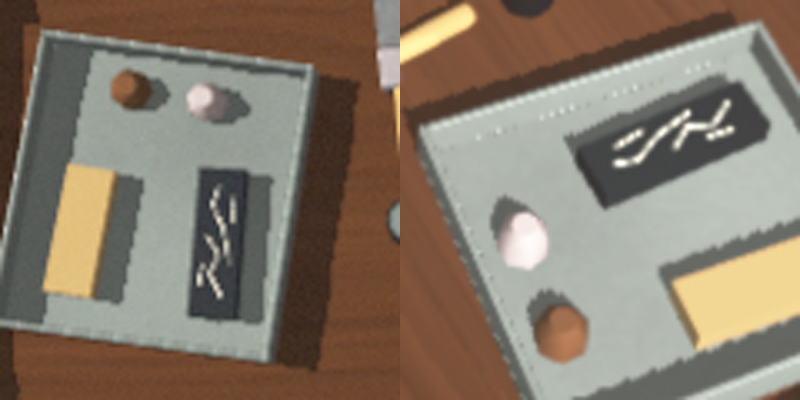

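The crop confirms it: a dark slab with white traces, about 140 x 45 mm, lying along world x with a yaw of about -4°. The limestone and stones stand clear of it. Next I go to the case for a close two-view measurement.

Emit:
apply_moves(
  targets=[
    {"dx": 40, "dy": 0, "dz": 60},
    {"dx": 90, "dy": 50, "dz": 80, "rz": -0.1},
    {"dx": 290, "dy": 330, "dz": 80, "rz": -0.475},
    {"dx": 290, "dy": 330, "dz": 80, "rz": -0.475},
    {"dx": 290, "dy": 330, "dz": 80, "rz": -0.475},
    {"dx": 290, "dy": 330, "dz": 80, "rz": -0.475},
    {"dx": 290, "dy": 330, "dz": 80, "rz": -0.475},
    {"dx": 290, "dy": 330, "dz": 80, "rz": -0.475},
    {"dx": 290, "dy": 330, "dz": 80, "rz": -0.475},
    {"dx": 290, "dy": 330, "dz": 80, "rz": -0.475},
    {"dx": 290, "dy": 330, "dz": 80, "rz": -0.475},
    {"dx": 290, "dy": 330, "dz": 80, "rz": -0.475},
    {"dx": 290, "dy": 330, "dz": 80, "rz": -0.475},
    {"dx": 290, "dy": 330, "dz": 80, "rz": -0.475},
    {"dx": 290, "dy": 330, "dz": 80, "rz": -0.475},
  ],
)

```text
invalid input
```

Run:
```python
from h import *
i=grab('wrist','w1');o=bot.get_obs();print(o['tool_pos'],i['P'].round(3),o['joint_positions'])
```

```text
[ 0.2169965  -0.58577244  0.19912396] [[ 0.347 -0.894 -0.285  0.291]
 [-0.938 -0.331 -0.104 -0.559]
 [-0.001  0.303 -0.953  0.374]
 [ 0.     0.     0.     1.   ]] [-1.21842981e+00  3.53419540e-01  1.63385494e+00  6.45744047e-06
  1.15520917e+00 -2.40956640e-03]
```

View pics/w1.png

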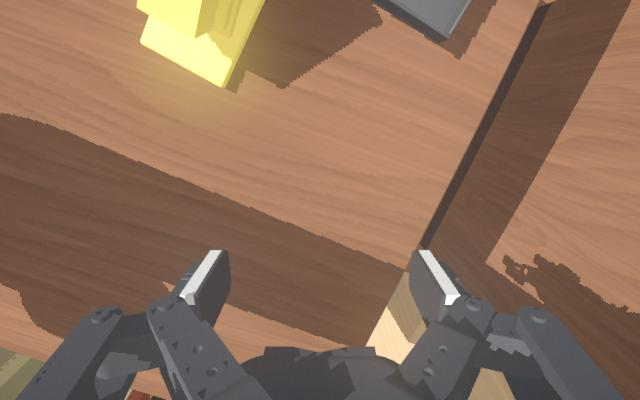

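The move was refused, so the arm stayed at its start pose; I'll resend it with all the keys. The wrist view shows the finger pads at (205,275) and (437,275), with the yellow decoy at the top, (190,40).

Emit:
apply_moves(
  targets=[
    {"dx": 40, "dy": 0, "dz": 60, "rx": 0, "ry": 0, "rz": 0},
    {"dx": 80, "dy": 40, "dz": 80, "rx": 0, "ry": 0, "rz": -0.1},
    {"dx": 290, "dy": 330, "dz": 80, "rx": 0, "ry": 0, "rz": -0.475},
    {"dx": 290, "dy": 330, "dz": 80, "rx": 0, "ry": 0, "rz": -0.475},
    {"dx": 290, "dy": 330, "dz": 80, "rx": 0, "ry": 0, "rz": -0.475},
    {"dx": 290, "dy": 330, "dz": 80, "rx": 0, "ry": 0, "rz": -0.475},
    {"dx": 290, "dy": 330, "dz": 80, "rx": 0, "ry": 0, "rz": -0.475},
    {"dx": 290, "dy": 330, "dz": 80, "rx": 0, "ry": 0, "rz": -0.475},
    {"dx": 290, "dy": 330, "dz": 80, "rx": 0, "ry": 0, "rz": -0.475},
    {"dx": 290, "dy": 330, "dz": 80, "rx": 0, "ry": 0, "rz": -0.475},
    {"dx": 290, "dy": 330, "dz": 80, "rx": 0, "ry": 0, "rz": -0.475},
    {"dx": 290, "dy": 330, "dz": 80, "rx": 0, "ry": 0, "rz": -0.475},
    {"dx": 290, "dy": 330, "dz": 80, "rx": 0, "ry": 0, "rz": -0.475},
    {"dx": 290, "dy": 330, "dz": 80, "rx": 0, "ry": 0, "rz": -0.475},
    {"dx": 290, "dy": 330, "dz": 80, "rx": 0, "ry": 0, "rz": -0.475},
  ],
  jaw=0,
  grip_force=60,
)

```text
time_s: 1.7
tool_pos: [0.5065, -0.257, 0.2795]
tool_rot: [0.0, 0.998, -0.061, -0.0]
contact_force: [-0.2, 0.6, 0.8]
gripper_width: 0.0857
grasp_force: 0.0
```

Run:
```python
from h import *
i=grab('wrist','w1')
```

Emit:
apply_moves(
  targets=[
    {"dx": 50, "dy": 30, "dz": 0, "rx": 0, "ry": 0, "rz": 0},
    {"dx": 100, "dy": 60, "dz": 0, "rx": 0, "ry": 0, "rz": 0},
    {"dx": 100, "dy": 60, "dz": 0, "rx": 0, "ry": 0, "rz": 0},
    {"dx": 100, "dy": 60, "dz": 0, "rx": 0, "ry": 0, "rz": 0},
    {"dx": 100, "dy": 60, "dz": 0, "rx": 0, "ry": 0, "rz": 0},
  ],
)

```text
time_s: 2.25
tool_pos: [0.6063, -0.1965, 0.2792]
tool_rot: [0.0, 0.998, -0.06, -0.001]
contact_force: [-1.2, -0.1, -0.2]
gripper_width: 0.0855
grasp_force: 0.0
```

Run:
```python
from h import *
i=grab('wrist','w2');a=load('w1')
c=np.vstack([a['color'][100:400],i['color'][100:400]])
cv2.imwrite('pics/w12.png',c[:,:,::-1])
```

```text
(no output)
```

View pics/w12.png

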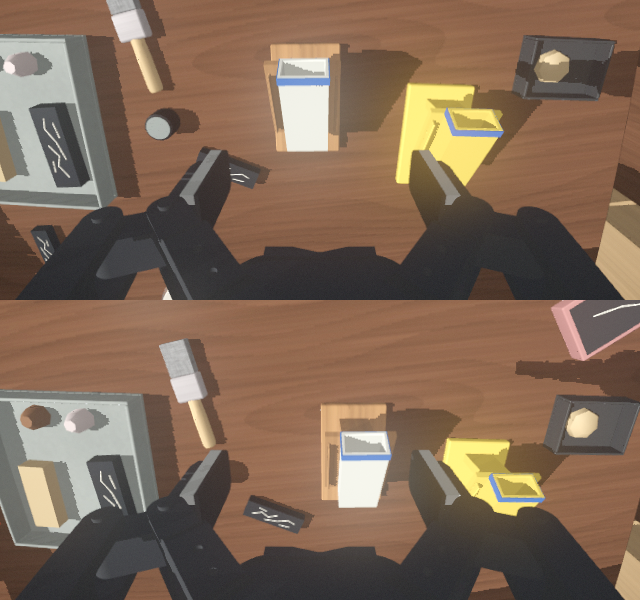

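The two crops (w1 above, w2 below; crop rows are offset by 100) show the case with its rim at about (303,170) in w1 and (364,445-300+100=245) in w2. The bore opens away from the robot. I'll extract the polygon corners and triangulate.

```bash
cat >> h.py <<'E'
def casehull(im,roi,eps=2.0):
    x0,y0,x1,y1=roi
    h=cv2.cvtColor(cv2.GaussianBlur(im['color'],(0,0),.6),cv2.COLOR_RGB2HSV).astype(int)
    m=(((h[...,1]<70)&(h[...,2]>95))|((h[...,0]>95)&(h[...,0]<130)&(h[...,1]>60)&(h[...,2]>70))).astype(np.uint8)
    k=np.zeros_like(m);k[y0:y1,x0:x1]=m[y0:y1,x0:x1]
    k=cv2.morphologyEx(k,cv2.MORPH_OPEN,np.ones((3,3)))
    q=max(cv2.findContours(k,0,cv2.CHAIN_APPROX_NONE)[0],key=cv2.contourArea)
    return q,cv2.approxPolyDP(cv2.convexHull(q),eps,True)[:,0]
def blue(im,roi):
    x0,y0,x1,y1=roi
    h=cv2.cvtColor(im['color'],cv2.COLOR_RGB2HSV).astype(int)
    m=((h[...,0]>95)&(h[...,0]<130)&(h[...,1]>90)&(h[...,2]>70)).astype(np.uint8)
    k=np.zeros_like(m);k[y0:y1,x0:x1]=m[y0:y1,x0:x1]
    q=max(cv2.findContours(k,0,cv2.CHAIN_APPROX_NONE)[0],key=cv2.contourArea)
    return k,cv2.minAreaRect(q),cv2.approxPolyDP(cv2.convexHull(q),1.5,True)[:,0]
E
python3 - <<'E'
from h import *
for n,roi in(('w1',(268,145,340,260)),('w2',(328,220,400,320))):
    im=load(n); q,p=casehull(im,roi); print(n,p.tolist(),cv2.contourArea(q)); k,r,b=blue(im,roi); print(b.tolist(),cv2.boxPoints(r).round(1).tolist())
im=load('w1');c=np.hstack([cv2.resize(load('w1')['color'][145:265,260:350],(390,520),interpolation=0),cv2.resize(load('w2')['color'][215:335,325:415],(390,520),interpolation=0)])
cv2.imwrite('pics/c12.png',c[:,:,::-1])
E
```

```text
w1 [[329, 158], [327, 251], [287, 251], [275, 184], [278, 159]] 4474.0
[[329, 184], [277, 184], [276, 177], [329, 171]] [[276.0, 171.0], [329.0, 171.0], [329.0, 184.0], [276.0, 184.0]]
w2 [[387, 231], [397, 279], [376, 307], [338, 307], [340, 231]] 3782.0
[[390, 258], [342, 259], [341, 245], [390, 255]] [[338.29998779296875, 258.20001220703125], [341.0, 245.0], [390.6000061035156, 255.10000610351562], [387.8999938964844, 268.3999938964844]]
```

View pics/c12.png

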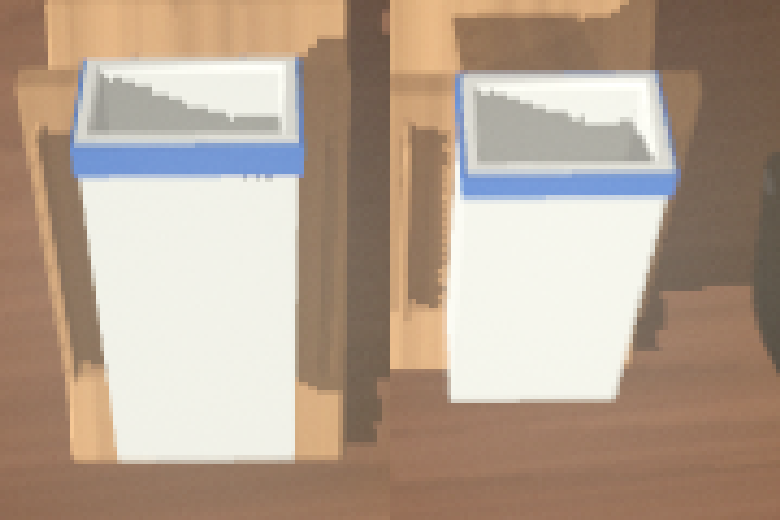

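The crop at 4.33x shows the light grey rim and blue band of both views clearly. Rim corners:
- w1: (277.5,178.5), (329.7,178.0), (279.2,159.3), (328.8,158.8)
- w2: (341.6,254.9), (390.5,254.7), (341.6,232.3), (386.8,231.8)

Closed-end upper corners are also visible.

Run:
```python
from h import *
a,b=load('w1'),load('w2')
A=[(277.5,178.5),(329.7,178),(279.2,159.3),(328.8,158.8),(287,251.5),(328,251.5)]
B=[(341.6,254.9),(390.5,254.7),(341.6,232.3),(386.8,231.8),(338.6,307.5),(377,307.5)]
T=tri(a,A,b,B);print(T.round(4))
P=T[:,:3]
print('centre',P[:4].mean(0),'w',np.linalg.norm(P[0]-P[1]),np.linalg.norm(P[2]-P[3]),'h',np.linalg.norm((P[0]+P[1]-P[2]-P[3])/2))
y=(P[0]+P[2]-P[1]-P[3]);print('y yaw',np.degrees(np.arctan2(y[1],y[0])))
n=(P[0]+P[1]-P[4]-P[5])/2;print('axis',n,np.linalg.norm(n),np.degrees(np.arctan2(n[1],n[0])),np.degrees(np.arctan2(n[2],np.hypot(*n[:2]))))
# slab in both views
def slab(im,roi):
    x0,y0,x1,y1=roi;h=im['color'].max(2);m=np.zeros(h.shape,np.uint8);m[y0:y1,x0:x1]=(h<75)[y0:y1,x0:x1]
    m=cv2.morphologyEx(m,cv2.MORPH_CLOSE,np.ones((7,7)));q=max(cv2.findContours(m,0,1)[0],key=cv2.contourArea);return cv2.approxPolyDP(cv2.convexHull(q),2.5,True)[:,0]
p=slab(a,(22,190,98,295));print(p.tolist(),onz(a,p,.028).round(4)[:,:2].tolist())
```

```text
[[ 5.034e-01 -2.102e-01  1.290e-01  1.100e-03]
 [ 4.979e-01 -2.664e-01  1.317e-01  5.000e-04]
 [ 5.201e-01 -2.126e-01  1.046e-01  1.200e-03]
 [ 5.131e-01 -2.685e-01  1.024e-01  6.000e-04]
 [ 3.875e-01 -1.976e-01  7.500e-02  3.000e-04]
 [ 3.813e-01 -2.530e-01  7.610e-02  3.000e-04]]
centre [ 0.50861752 -0.23943802  0.11692655] w 0.056530151878582666 0.056288643618711165 h 0.031224144069023563
y yaw 83.6586939547123
axis [ 0.11628312 -0.01302448  0.05476172] 0.12919074388971236 -6.390872350050416 25.079963721461574
[[32, 207], [64, 203], [89, 278], [81, 285]] [[0.4813, 0.1868], [0.4812, 0.1322], [0.352, 0.1395], [0.3405, 0.1584]]
```

Emit:
apply_moves(
  targets=[
    {"dx": -50, "dy": 50, "dz": 0, "rx": 0, "ry": 0, "rz": 0},
    {"dx": -100, "dy": 90, "dz": 0, "rx": 0, "ry": 0, "rz": 0.05},
    {"dx": -156, "dy": 370, "dz": 0, "rx": 0, "ry": 0, "rz": 0.05},
    {"dx": -156, "dy": 370, "dz": 0, "rx": 0, "ry": 0, "rz": 0.05},
    {"dx": -156, "dy": 370, "dz": 0, "rx": 0, "ry": 0, "rz": 0.05},
    {"dx": -156, "dy": 370, "dz": 0, "rx": 0, "ry": 0, "rz": 0.05},
    {"dx": -156, "dy": 370, "dz": 0, "rx": 0, "ry": 0, "rz": 0.05},
    {"dx": -156, "dy": 370, "dz": 0, "rx": 0, "ry": 0, "rz": 0.05},
    {"dx": -156, "dy": 370, "dz": 0, "rx": 0, "ry": 0, "rz": 0.05},
    {"dx": -156, "dy": 370, "dz": 0, "rx": 0, "ry": 0, "rz": 0.05},
    {"dx": -156, "dy": 370, "dz": 0, "rx": 0, "ry": 0, "rz": 0.05},
  ],
)

```text
time_s: 3.4
tool_pos: [0.4511, 0.1726, 0.2797]
tool_rot: [0.0, 0.999, -0.035, 0.0]
contact_force: [0.2, 0.4, -1.3]
gripper_width: 0.0854
grasp_force: 0.0
```

Run:
```python
from h import *
grab('wrist','w3')
```

Emit:
apply_moves(
  targets=[
    {"dx": 40, "dy": 0, "dz": -30, "rx": 0, "ry": 0, "rz": 0},
    {"dx": 60, "dy": 0, "dz": -80, "rx": 0, "ry": 0, "rz": 0},
    {"dx": 60, "dy": 0, "dz": -80, "rx": 0, "ry": 0, "rz": 0},
    {"dx": 60, "dy": 0, "dz": -80, "rx": 0, "ry": 0, "rz": 0},
    {"dx": 60, "dy": 0, "dz": -80, "rx": 0, "ry": 0, "rz": 0},
  ],
)

```text
time_s: 3.95
tool_pos: [0.5115, 0.1732, 0.2011]
tool_rot: [-0.0, 0.999, -0.036, 0.001]
contact_force: [0.6, -0.3, -0.0]
gripper_width: 0.0855
grasp_force: 0.0
```

Run:
```python
from h import *
grab('wrist','w4');a,b=load('w3'),load('w4')
c=np.vstack([a['color'][100:400],b['color'][100:400]])
cv2.imwrite('pics/w34.png',c[:,:,::-1])
```

```text
(no output)
```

View pics/w34.png

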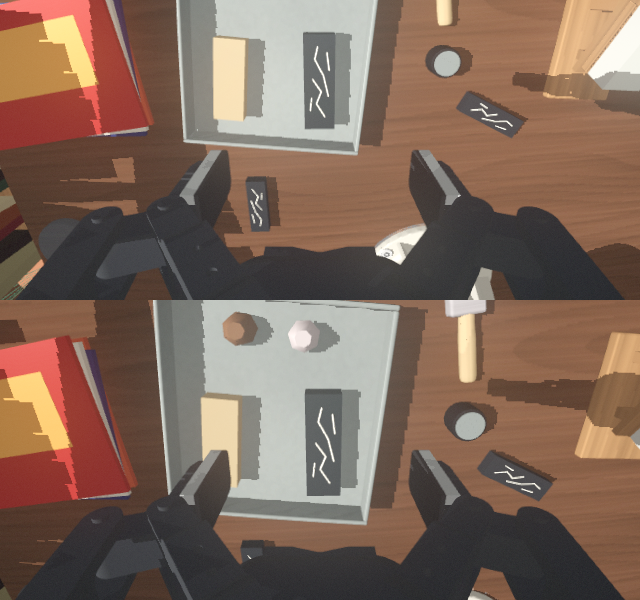

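Crops w3 (above) and w4 (below), rows offset by 100, show the slab free in the tray at about (319,180) in w3 and (323,243) in w4. There is tray floor on both sides of it.

Run:
```python
from h import *
C=[]
for n,roi in(('w3',(295,125,345,236)),('w4',(296,182,350,302))):
    im=load(n);x0,y0,x1,y1=roi;h=im['color'].astype(int)
    print(n,h[(y0+y1)//2,x0:x1].mean(1).astype(int).tolist())
    m=np.zeros(h.shape[:2],np.uint8);m[y0:y1,x0:x1]=(h.max(2)<95)[y0:y1,x0:x1]
    m=cv2.morphologyEx(m,cv2.MORPH_CLOSE,np.ones((9,9)));m=cv2.morphologyEx(m,cv2.MORPH_OPEN,np.ones((7,7)))
    q=max(cv2.findContours(m,0,1)[0],key=cv2.contourArea);r=cv2.minAreaRect(q);b=cv2.boxPoints(r)
    print(r,cv2.contourArea(q)); p=cv2.approxPolyDP(cv2.convexHull(q),2.5,True)[:,0];print(p.tolist())
    X=onz(im,b,.028);print(X[:,:2].round(4).tolist(),X.mean(0).round(4));C.append((im,r[0]))
print(tri(C[0][0],[C[0][1]],C[1][0],[C[1][1]]).round(4))
```

```text
w3 [208, 207, 209, 209, 209, 209, 209, 208, 195, 109, 107, 109, 107, 108, 109, 107, 115, 197, 253, 179, 106, 108, 107, 107, 105, 106, 106, 107, 157, 255, 178, 106, 105, 105, 104, 104, 105, 105, 104, 107, 139, 137, 138, 139, 138, 136, 137, 138, 136, 136]Traceback (most recent call last):
  File "<stdin>", line 8, in <module>
ValueError: max() iterable argument is empty
```

Run:
```python
from h import *
C=[]
for n,roi in(('w3',(295,125,345,236)),('w4',(296,182,350,302))):
    im=load(n);x0,y0,x1,y1=roi;h=im['color'].astype(int)
    m=np.zeros(h.shape[:2],np.uint8);m[y0:y1,x0:x1]=(h.mean(2)<122)[y0:y1,x0:x1]
    m=cv2.morphologyEx(m,cv2.MORPH_CLOSE,np.ones((9,9)));m=cv2.morphologyEx(m,cv2.MORPH_OPEN,np.ones((7,7)))
    q=max(cv2.findContours(m,0,1)[0],key=cv2.contourArea);r=cv2.minAreaRect(q);b=cv2.boxPoints(r)
    p=cv2.approxPolyDP(cv2.convexHull(q),2.5,True)[:,0];print(n,p.tolist())
    X=onz(im,b,.028);print(X[:,:2].round(4).tolist(),X.mean(0).round(4));C.append((im,r[0]))
    c=h[y0:y1,(x0+x1)//2-8].mean(1).astype(int)
    print(c.tolist())
print(tri(C[0][0],[C[0][1]],C[1][0],[C[1][1]]).round(4))
```

```text
w3 [[334, 133], [333, 227], [305, 227], [303, 133]]
[[0.4809, 0.1929], [0.4779, 0.1497], [0.3398, 0.1575], [0.3432, 0.2049]] [0.4105 0.1763 0.028 ]
[201, 202, 202, 202, 203, 201, 186, 133, 98, 107, 110, 109, 110, 111, 110, 110, 111, 110, 111, 110, 112, 110, 111, 109, 108, 110, 108, 111, 109, 106, 109, 108, 109, 109, 110, 107, 107, 110, 108, 109, 107, 109, 108, 106, 106, 107, 107, 107, 108, 107, 107, 108, 107, 168, 208, 197, 143, 112, 105, 106, 107, 108, 105, 104, 104, 107, 107, 105, 108, 105, 107, 106, 123, 150, 157, 149, 137, 128, 113, 103, 98, 98, 104, 106, 103, 101, 104, 101, 104, 104, 103, 103, 104, 103, 103, 103, 103, 102, 102, 102, 101, 102, 101, 134, 184, 204, 204, 205, 205, 205, 207]
w4 [[340, 189], [339, 294], [307, 295], [305, 190]]
[[0.4859, 0.1923], [0.4828, 0.1493], [0.3377, 0.1565], [0.3412, 0.205]] [0.4119 0.1758 0.028 ]
[191, 191, 192, 192, 191, 190, 165, 102, 86, 87, 89, 88, 96, 100, 102, 102, 101, 101, 99, 101, 100, 99, 100, 100, 100, 98, 99, 100, 102, 101, 98, 100, 99, 100, 99, 99, 98, 98, 97, 99, 99, 98, 100, 97, 99, 99, 100, 97, 99, 98, 97, 97, 96, 100, 98, 98, 99, 99, 99, 96, 162, 205, 185, 115, 102, 99, 99, 97, 98, 97, 97, 96, 97, 97, 97, 97, 96, 97, 98, 98, 108, 167, 169, 151, 145, 133, 110, 96, 95, 86, 93, 97, 97, 95, 93, 96, 96, 94, 95, 95, 96, 95, 97, 95, 96, 96, 93, 93, 94, 93, 93, 94, 91, 90, 194, 195, 196, 195, 196, 195]
[[0.4105 0.176  0.0164 0.0005]]
```

Slab centre is about (0.4095, 0.176, 0.017), yaw -3.9°. I grip 46 mm toward its far (+x) end.

Emit:
apply_moves(
  targets=[
    {"dx": -40, "dy": 0, "dz": 0, "rx": 0, "ry": 0, "rz": 0},
    {"dx": -56, "dy": 0, "dz": -40, "rx": 0, "ry": 0, "rz": 0},
    {"dx": -56, "dy": 0, "dz": -80, "rx": 0, "ry": 0, "rz": 0},
    {"dx": -56, "dy": 0, "dz": -120, "rx": 0, "ry": 0, "rz": 0},
    {"dx": -56, "dy": 0, "dz": -150, "rx": 0, "ry": 0, "rz": 0},
    {"dx": -56, "dy": 0, "dz": -165, "rx": 0, "ry": 0, "rz": 0},
    {"dx": -56, "dy": 0, "dz": -175, "rx": 0, "ry": 0, "rz": 0},
    {"dx": -56, "dy": 0, "dz": -183, "rx": 0, "ry": 0, "rz": 0},
    {"dx": -56, "dy": 0, "dz": -189, "rx": 0, "ry": 0, "rz": 0},
    {"dx": -56, "dy": 0, "dz": -191, "rx": 0, "ry": 0, "rz": 0},
    {"dx": -56, "dy": 0, "dz": -191, "rx": 0, "ry": 0, "rz": 0},
    {"dx": -56, "dy": 0, "dz": -191, "rx": 0, "ry": 0, "rz": 0},
  ],
  jaw=0.3,
)

```text
time_s: 5.2
tool_pos: [0.4555, 0.1741, 0.0091]
tool_rot: [-0.0, 0.999, -0.035, 0.0]
contact_force: [-0.2, 0.8, 0.4]
gripper_width: 0.0597
grasp_force: 0.0
```

Emit:
apply_moves(
  targets=[
    {"dx": 0, "dy": 0, "dz": 0, "rx": 0, "ry": 0, "rz": 0},
    {"dx": 0, "dy": 0, "dz": 0, "rx": 0, "ry": 0, "rz": 0},
    {"dx": 0, "dy": 0, "dz": 0, "rx": 0, "ry": 0, "rz": 0},
    {"dx": 0, "dy": 0, "dz": 0, "rx": 0, "ry": 0, "rz": 0},
    {"dx": 0, "dy": 0, "dz": 0, "rx": 0, "ry": 0, "rz": 0},
    {"dx": 0, "dy": 0, "dz": 0, "rx": 0, "ry": 0, "rz": 0},
    {"dx": 0, "dy": 0, "dz": 0, "rx": 0, "ry": 0, "rz": 0},
    {"dx": 0, "dy": 0, "dz": 0, "rx": 0, "ry": 0, "rz": 0},
  ],
  jaw=1,
  grip_force=90,
)

```text
time_s: 6.0
tool_pos: [0.4551, 0.1739, 0.0086]
tool_rot: [0.0, 0.999, -0.035, -0.0]
contact_force: [-0.8, -0.0, -0.1]
gripper_width: 0.0001
grasp_force: 0.0
```

The jaws closed fully without catching anything, so I'll look before moving.

Run:
```python
from h import *
a=grab('wrist','w5');b=grab('scene','s5')
c=np.vstack([cv2.resize(a['color'],(480,300)),cv2.resize(b['color'][235:385,290:470],(480,300))])
cv2.imwrite('pics/m5.png',c[:,:,::-1]);print(bot.get_obs())
```

```text
{'time_s': 6.1, 'joint_positions': array([3.61943024e-01, 4.24842426e-01, 2.06557090e+00, 6.52061058e-06,
       6.51145830e-01, 2.00293433e+00]), 'dq': array([-1.16479789e-03, -5.03676670e-04,  3.57037295e-04,  1.47842027e-05,
        7.67056050e-04,  1.41556020e-03]), 'effort': array([ 1.74614361e-04, -5.15371835e+01, -2.02145755e+01,  1.49633329e-04,
        1.06767919e-03, -5.18511484e-06]), 'tool_pos': array([0.45514858, 0.17393512, 0.00858855]), 'tool_rot': array([-8.29966057e-06,  9.99384055e-01, -3.50928749e-02,  1.46833521e-05]), 'contact_force': array([ 0.343855  , -0.4409571 ,  0.33787529]), 'torque': array([0.02954776, 0.04573682, 0.02923668]), 'grasp_force': 0.0, 'gripper_width': 8.876990992712204e-05}
```

View pics/m5.png

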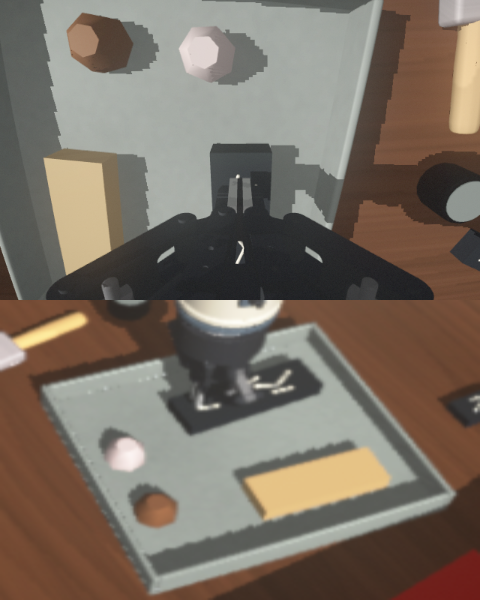

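The wrist view shows the shut fingers at about (318,237) over the slab, which is still in place and unmoved, with the stones as before. The tips seem to stand above the slab, so I'll check their true position by triangulation.

Run:
```python
from h import *
a=load('w5');s=load('s5');o=bot.get_obs();t=np.array(o['tool_pos'])
for d in(0,.01,.0187,.025,.03,.04): print(d,proj(a,t+[0,0,d]).round(1),proj(s,t+[0,0,d]).round(1))
# open view w4: tips
w=load('w4'); H=np.array(w['hand_eye']); print(H.round(3))
for y in(.043,-.043):
  for d in (0,.013,.0187,.03,.04):
    X=np.linalg.inv(H)@[0,y,-d,1]; sx=X[:2]/X[2]; K=w['mtx']; print(y,d,(sx*(1+w['k1']*(sx**2).sum())*K[0,0]+K[:2,2]).round(1))
c=cv2.resize(np.hstack([a['color'][160:280,260:380],s['color'][250:310,340:400].repeat(2,0).repeat(2,1)]),(800,400),interpolation=2)
cv2.imwrite('pics/m6.png',c[:,:,::-1])
```

```text
0 [[319.8 229. ]] [[363.9 291.5]]
0.01 [[319.8 236.1]] [[364.3 289.4]]
0.0187 [[319.8 243. ]] [[364.6 287.5]]
0.025 [[319.9 248.3]] [[364.9 286.1]]
0.03 [[319.9 252.9]] [[365. 285.]]
0.04 [[319.9 262.8]] [[365.4 282.7]]
[[-0.001 -0.953 -0.303  0.079]
 [ 1.    -0.001 -0.001 -0.   ]
 [ 0.    -0.303  0.953 -0.175]
 [ 0.     0.     0.     1.   ]]
0.043 0 [390.1 229. ]
0.043 0.013 [395.  238.3]
0.043 0.0187 [397.3 242.9]
0.043 0.03 [402.5 252.7]
0.043 0.04 [407.6 262.6]
-0.043 0 [249.5 229.1]
-0.043 0.013 [244.7 238.4]
-0.043 0.0187 [242.4 243. ]
-0.043 0.03 [237.3 252.8]
-0.043 0.04 [232.3 262.7]
```

View pics/m6.png

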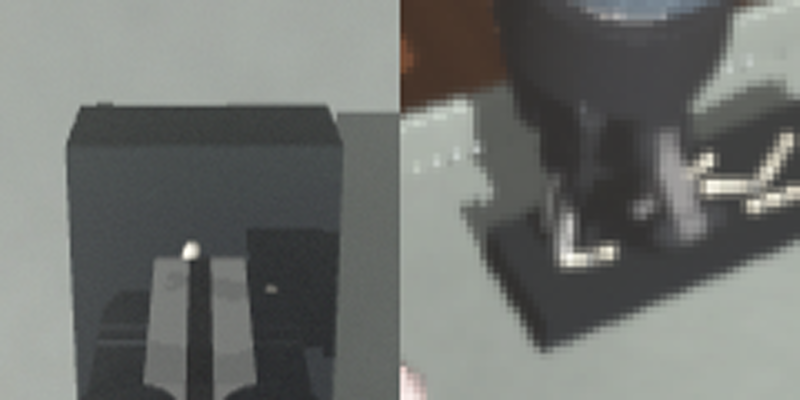

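The crop shows the shut fingertips at about (318,237) in the wrist image, and their shadow lies on the slab well away from them. From depth, the real tips are about 33 mm behind the reported TCP when shut, not at it. So I open to 60 mm and go lower in small, force-watched steps.

Emit:
apply_moves(
  targets=[
    {"dx": 0, "dy": 0, "dz": 0, "rx": 0, "ry": 0, "rz": 0},
    {"dx": 0, "dy": 0, "dz": 0, "rx": 0, "ry": 0, "rz": 0},
    {"dx": 0, "dy": 0, "dz": 0, "rx": 0, "ry": 0, "rz": 0},
    {"dx": 0, "dy": 0, "dz": 0, "rx": 0, "ry": 0, "rz": 0},
    {"dx": 0, "dy": 0, "dz": 0, "rx": 0, "ry": 0, "rz": 0},
    {"dx": 0, "dy": 0, "dz": 0, "rx": 0, "ry": 0, "rz": 0},
    {"dx": 0, "dy": 0, "dz": -4, "rx": 0, "ry": 0, "rz": 0},
    {"dx": 0, "dy": 0, "dz": -8, "rx": 0, "ry": 0, "rz": 0},
    {"dx": 0, "dy": 0, "dz": -12, "rx": 0, "ry": 0, "rz": 0},
    {"dx": 0, "dy": 0, "dz": -15, "rx": 0, "ry": 0, "rz": 0},
    {"dx": 0, "dy": 0, "dz": -18, "rx": 0, "ry": 0, "rz": 0},
    {"dx": 0, "dy": 0, "dz": -18, "rx": 0, "ry": 0, "rz": 0},
  ],
  jaw=0.3,
)

```text
time_s: 7.3
tool_pos: [0.4548, 0.1738, -0.0099]
tool_rot: [0.0, 0.999, -0.035, -0.0]
contact_force: [-0.1, -0.8, -0.4]
gripper_width: 0.06
grasp_force: 0.0
```

Run:
```python
from h import *
a=grab('wrist','w7');b=grab('scene','s7')
c=np.hstack([cv2.resize(a['color'][130:330,210:430],(440,400),interpolation=2),cv2.resize(b['color'][240:320,330:410],(360,400),interpolation=2)])
cv2.imwrite('pics/m7.png',c[:,:,::-1]);o=bot.get_obs();print(o['tool_pos'],o['contact_force'],o['gripper_width'])
```

```text
[ 0.45507824  0.17390385 -0.00952028] [-0.95149895 -0.68253861  0.62557521] 0.05969036980325
```

View pics/m7.png

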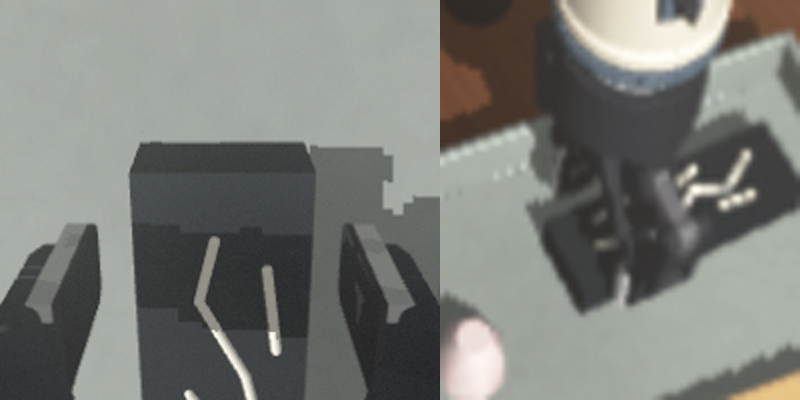

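The view (left: wrist, right: scene) shows the open pads at wrist pixels (258,243) and (380,243), straddling the slab with clear room either side. Depth from the 60 mm opening puts the tips at z of about 0.025, level with the slab top. I need about 12 mm more, then close.

Emit:
apply_moves(
  targets=[
    {"dx": 0, "dy": 0, "dz": -3, "rx": 0, "ry": 0, "rz": 0},
    {"dx": 0, "dy": 0, "dz": -6, "rx": 0, "ry": 0, "rz": 0},
    {"dx": 0, "dy": 0, "dz": -9, "rx": 0, "ry": 0, "rz": 0},
    {"dx": 0, "dy": 0, "dz": -12, "rx": 0, "ry": 0, "rz": 0},
    {"dx": 0, "dy": 0, "dz": -12, "rx": 0, "ry": 0, "rz": 0},
  ],
)

```text
time_s: 7.9
tool_pos: [0.4548, 0.1738, -0.0219]
tool_rot: [0.0, 0.999, -0.035, -0.0]
contact_force: [-0.4, 0.3, 0.5]
gripper_width: 0.0597
grasp_force: 0.0
```

Emit:
apply_moves(
  targets=[
    {"dx": 0, "dy": 0, "dz": 0, "rx": 0, "ry": 0, "rz": 0},
    {"dx": 0, "dy": 0, "dz": 0, "rx": 0, "ry": 0, "rz": 0},
    {"dx": 0, "dy": 0, "dz": 0, "rx": 0, "ry": 0, "rz": 0},
    {"dx": 0, "dy": 0, "dz": 0, "rx": 0, "ry": 0, "rz": 0},
    {"dx": 0, "dy": 0, "dz": 0, "rx": 0, "ry": 0, "rz": 0},
    {"dx": 0, "dy": 0, "dz": 0, "rx": 0, "ry": 0, "rz": 0},
  ],
  jaw=1,
  grip_force=90,
)

```text
time_s: 8.5
tool_pos: [0.4551, 0.1739, -0.021]
tool_rot: [0.0, 0.999, -0.035, 0.0]
contact_force: [-2.5, -1.8, 5.9]
gripper_width: 0.0421
grasp_force: 91.8
```

Emit:
apply_moves(
  targets=[
    {"dx": 0, "dy": 0, "dz": 5, "rx": 0, "ry": 0, "rz": 0},
    {"dx": 0, "dy": 0, "dz": 15, "rx": 0, "ry": 0, "rz": 0},
    {"dx": 0, "dy": 0, "dz": 35, "rx": 0, "ry": 0, "rz": 0},
    {"dx": 0, "dy": 0, "dz": 60, "rx": 0, "ry": 0, "rz": 0},
    {"dx": 0, "dy": 0, "dz": 90, "rx": 0, "ry": 0, "rz": 0},
    {"dx": 0, "dy": 0, "dz": 120, "rx": 0, "ry": 0, "rz": 0},
    {"dx": 0, "dy": 0, "dz": 150, "rx": 0, "ry": 0, "rz": 0},
    {"dx": 0, "dy": 0, "dz": 180, "rx": 0, "ry": 0, "rz": 0},
    {"dx": 0, "dy": 0, "dz": 205, "rx": 0, "ry": 0, "rz": 0},
    {"dx": 0, "dy": 0, "dz": 220, "rx": 0, "ry": 0, "rz": 0},
    {"dx": 0, "dy": 0, "dz": 220, "rx": 0, "ry": 0, "rz": 0},
    {"dx": 0, "dy": 0, "dz": 220, "rx": 0, "ry": 0, "rz": 0},
  ],
)

```text
time_s: 9.7
tool_pos: [0.4548, 0.1738, 0.1985]
tool_rot: [-0.0, 0.999, -0.035, 0.0]
contact_force: [-0.0, -0.0, -3.1]
gripper_width: 0.0417
grasp_force: 91.9
```

```bash
cat >> h.py <<'E'
def slabmask(im,thr,roi):
    x0,y0,x1,y1=roi;h=im['color'].astype(int)
    m=np.zeros(h.shape[:2],np.uint8);m[y0:y1,x0:x1]=((h.mean(2)<thr)&(np.ptp(h,axis=2)<30))[y0:y1,x0:x1]
    return m
E
python3 - <<'E'
from h import *
a=grab('wrist','w8');grab('scene','s8');o=bot.get_obs();print(o['contact_force'],o['torque'],o['gripper_width'])
g=a['color'].astype(int)
for r in range(110,260,10): print(r,[tuple(v) for v in g[r,250:390:7].tolist()][::1] if r%50==10 else g[r,250:390:4].mean(1).astype(int).tolist())
print(g[100:260,320].mean(1).astype(int).tolist())
E
```

```text
[ 0.40692958  0.01988442 -3.07503212] [ 0.02343522 -0.14610899 -0.00139788] 0.041770858123100885
110 [(203, 207, 202), (202, 207, 201), (203, 208, 201), (202, 204, 200), (201, 205, 199), (201, 205, 200), (200, 204, 198), (198, 203, 197), (200, 205, 199), (201, 206, 200), (200, 205, 199), (200, 204, 199), (199, 203, 199), (199, 204, 198), (200, 206, 200), (201, 205, 200), (201, 206, 200), (200, 206, 199), (202, 205, 200), (197, 202, 195)]
120 [204, 203, 202, 202, 203, 202, 200, 201, 201, 202, 202, 200, 200, 199, 201, 202, 201, 200, 203, 202, 202, 199, 200, 201, 200, 202, 201, 201, 202, 201, 202, 202, 203, 199, 219]
130 [205, 205, 205, 203, 204, 204, 202, 202, 201, 201, 201, 200, 200, 201, 202, 199, 201, 201, 201, 203, 201, 200, 201, 200, 200, 202, 202, 201, 201, 203, 202, 203, 201, 201, 216]
140 [206, 204, 204, 202, 202, 204, 203, 203, 202, 204, 202, 201, 202, 201, 202, 203, 202, 202, 201, 199, 200, 200, 201, 202, 203, 202, 203, 201, 202, 204, 202, 203, 199, 204, 200]
150 [207, 206, 205, 204, 206, 204, 205, 205, 204, 203, 202, 203, 201, 201, 200, 202, 203, 204, 201, 201, 202, 203, 200
[... 2088 characters left out ...]
 201, 201, 202, 201, 201, 200, 200, 201, 201, 201, 202, 201, 201, 200, 200, 202, 201, 201, 202, 202, 201, 200, 201, 202, 199, 200, 201, 200, 201, 201, 202, 202, 202, 202, 204, 203, 203, 203, 202, 203, 203, 203, 203, 202, 203, 203, 204, 205, 205, 205, 204, 204, 204, 203, 203, 204, 203, 204, 204, 204, 205, 205, 204, 205, 207, 205, 206, 206, 207, 205, 206, 206, 205, 204, 205, 205, 206, 206, 207, 208, 207, 209, 207, 207, 205, 205, 205, 205, 206, 206, 207, 207, 207, 208, 206, 208, 207, 207, 181, 105, 87, 86, 84, 87, 84, 84, 85, 83, 82, 84, 81, 82, 82, 82, 78, 79, 83, 94, 93, 94, 95, 94, 95, 94, 93, 93, 89, 93, 92, 92, 90, 91, 90, 88, 89, 89, 88, 90, 88, 87, 86, 88, 86, 88, 74, 65, 64, 65, 65, 62]
```

Run:
```python
from h import *
a=load('w8');g=a['color'].astype(float).mean(2)
def edge(v,lo,hi,rising):
    d=np.diff(v[lo:hi]);k=np.argmax(d if rising else -d);return lo+k+.5
# side edges of top face near rows 228-246, and end-face rows
for r in range(209,240,3):
    L=edge(g[r],262,290,False);Rr=edge(g[r],350,374,True);print(r,L,Rr,Rr-L,(L+Rr)/2)
for c in(285,300,320,340,355):
    print(c,edge(g[:,c],195,215,False),edge(g[:,c],216,236,True))
K=a['mtx'];H=np.array(a['hand_eye'])
def pt(p):
    X=np.linalg.inv(H)@np.r_[p,1];s=X[:2]/X[2];return (s*(1+a['k1']*(s**2).sum())*K[0,0]+K[:2,2]).round(1)
for d in(.049,.027):
    print(d,pt([.0245,.022,-d]),pt([.0245,-.022,-d]))
s=load('s8');t=np.array([.4548,.1738,.1985]);q=bot.get_obs()['tool_rot'];Rm=R.from_quat(np.array(q)[[1,2,3,0]]).as_matrix()
for x in(.0245,-.1155):
  for y in(.022,-.022):
    for d in(.049,.027): print(x,y,d,proj(s,t+Rm@[x,y,-d]).round(1))
```

```text
209 275.5 363.5 88.0 319.5
212 274.5 364.5 90.0 319.5
215 273.5 365.5 92.0 319.5
218 272.5 366.5 94.0 319.5
221 270.5 367.5 97.0 319.0
224 269.5 368.5 99.0 319.0
227 268.5 369.5 101.0 319.0
230 268.5 369.5 101.0 319.0
233 269.5 369.5 100.0 319.5
236 269.5 368.5 99.0 319.0
239 269.5 368.5 99.0 319.0
285 208.5 226.5
300 208.5 226.5
320 208.5 226.5
340 208.5 226.5
355 208.5 225.5
0.049 [370.2 223.9] [269.6 224. ]
0.027 [363.5 206.6] [276.2 206.7]
0.0245 0.022 0.049 [[359.1 226.7]]
0.0245 0.022 0.027 [[358.2 233.3]]
0.0245 -0.022 0.049 [[369.6 242.2]]
0.0245 -0.022 0.027 [[368.5 248.7]]
-0.1155 0.022 0.049 [[415.6 205.5]]
-0.1155 0.022 0.027 [[413.9 212.2]]
-0.1155 -0.022 0.049 [[427.  219.7]]
-0.1155 -0.022 0.027 [[425.1 226.3]]
```

Run:
```python
from h import *
s=load('s8');g=s['color'].astype(int)
print('rows 192..236, cols 380..436 mean brightness')
for r in range(192,238,2): print(r,g[r,372:440:2].mean(1).astype(int).tolist())
for p in((215,420),(210,405),(222,422),(225,415)): print(p,g[p])
```

```text
rows 192..236, cols 380..436 mean brightness
192 [59, 61, 64, 66, 68, 71, 78, 88, 91, 88, 75, 74, 73, 73, 72, 71, 85, 85, 86, 89, 89, 86, 83, 89, 109, 131, 222, 237, 237, 237, 237, 238, 232, 207]
194 [60, 62, 63, 65, 67, 68, 70, 71, 72, 73, 74, 74, 72, 73, 71, 71, 82, 87, 85, 86, 88, 88, 86, 84, 106, 123, 154, 231, 237, 237, 237, 237, 238, 236]
196 [60, 62, 63, 67, 67, 69, 70, 72, 72, 72, 73, 73, 72, 72, 71, 72, 81, 83, 87, 86, 85, 89, 88, 87, 87, 115, 120, 178, 234, 237, 237, 237, 237, 239]
198 [60, 61, 63, 66, 67, 68, 70, 71, 72, 72, 73, 72, 72, 72, 69, 80, 83, 83, 83, 87, 85, 85, 88, 87, 85, 93, 128, 152, 189, 235, 237, 237, 237, 237]
200 [60, 62, 63, 66, 67, 69, 70, 71, 71, 73, 73, 72, 71, 70, 72, 86, 84, 83, 81, 82, 86, 86, 85, 87, 87, 87, 99, 133, 163, 193, 234, 237, 237, 237]
202 [59, 62, 63, 66, 67, 69, 69, 71, 71, 73, 73, 72, 71, 71, 79, 85, 87, 83, 82, 84, 83, 86, 86, 84, 88, 87, 87, 99, 132, 165, 202, 234, 237, 237]
204 [57, 63, 64, 66, 67, 69, 70, 70, 71, 72, 72, 72, 72, 79, 87, 84, 85, 86, 84, 83, 83, 82, 85, 87, 86, 87, 85, 86, 96, 127, 168, 196, 224, 238]
206 [48, 51, 
[... 1685 characters left out ...]
4, 65, 66, 72, 80, 83, 83, 81, 83, 81, 80, 84]
230 [44, 44, 46, 48, 48, 49, 52, 47, 48, 47, 56, 75, 84, 104, 76, 62, 62, 63, 63, 62, 63, 65, 68, 78, 81, 82, 80, 82, 84, 83, 82, 82, 82, 80]
232 [49, 84, 125, 67, 50, 54, 47, 47, 48, 49, 51, 64, 91, 68, 62, 62, 62, 62, 63, 66, 73, 82, 82, 81, 82, 82, 82, 80, 82, 83, 83, 81, 82, 81]
234 [60, 47, 44, 62, 61, 52, 47, 48, 49, 49, 58, 63, 62, 62, 62, 63, 64, 68, 79, 84, 84, 83, 83, 81, 81, 82, 83, 81, 80, 81, 83, 82, 81, 82]
236 [60, 58, 45, 98, 65, 48, 48, 48, 48, 57, 68, 72, 56, 63, 66, 72, 83, 84, 82, 84, 84, 83, 82, 82, 82, 81, 82, 82, 81, 81, 81, 83, 81, 80]
(215, 420) [66 65 65]
(210, 405) [92 72 61]
(222, 422) [65 64 65]
(225, 415) [64 64 64]
```

The slab is held straight: in the tool frame its centre is at x=-46.7 mm, y≈0, and 38 mm behind the TCP, with tilt under 1°. Now the pre-insertion pose.

```bash
cat >> h.py <<'E'
SC=np.array([-.0467,-.0003,-.038])
def Rt(psi,el=26):
    p,e=np.radians([psi,el]);d=np.array([np.cos(p),np.sin(p),0]);u=np.array([0,0,1.])
    x=np.cos(e)*d+np.sin(e)*u;z=np.sin(e)*d-np.cos(e)*u;return np.c_[x,np.cross(z,x),z]
def pose():
    o=bot.get_obs();return np.array(o['tool_pos']),R.from_quat(np.array(o['tool_rot'])[[1,2,3,0]]).as_matrix(),o
def goal(M,psi,e,el=26):
    Rg=Rt(psi,el);C=M+Rg[:,0]*(.07+e);return C-Rg@SC,Rg
def delta(tg,Rg):
    t,Rm,_=pose();return ((tg-t)*1e3).round(1),R.from_matrix(Rg@Rm.T).as_rotvec().round(4)
E
python3 - <<'E'
from h import *
M=np.array([.5086,-.2394,.1169])
for e in(.04,.015):
    tg,Rg=goal(M,-6.4,e);print(e,tg.round(4),*delta(tg,Rg))
E
```

```text
0.04 [ 0.6651 -0.2573  0.1514] [ 210.8 -430.9  -46.1] [-0.0407 -0.4537 -0.0406]
0.015 [ 0.6428 -0.2547  0.1405] [ 188.5 -428.3  -57.1] [-0.0407 -0.4537 -0.0406]
```

Emit:
apply_moves(
  targets=[
    {"dx": 25, "dy": -20, "dz": 10, "rx": 0, "ry": -0.05, "rz": 0},
    {"dx": 55, "dy": -45, "dz": 10, "rx": -0.01, "ry": -0.12, "rz": -0.01},
    {"dx": 90, "dy": -75, "dz": 10, "rx": -0.02, "ry": -0.2, "rz": -0.02},
    {"dx": 120, "dy": -110, "dz": 10, "rx": -0.03, "ry": -0.3, "rz": -0.03},
    {"dx": 150, "dy": -145, "dz": 10, "rx": -0.035, "ry": -0.38, "rz": -0.035},
    {"dx": 180, "dy": -180, "dz": 10, "rx": -0.0407, "ry": -0.4537, "rz": -0.0406},
    {"dx": 200, "dy": -215, "dz": 10, "rx": -0.0407, "ry": -0.4537, "rz": -0.0406},
    {"dx": 220, "dy": -255, "dz": 5, "rx": -0.0407, "ry": -0.4537, "rz": -0.0406},
    {"dx": 230, "dy": -300, "dz": 0, "rx": -0.0407, "ry": -0.4537, "rz": -0.0406},
    {"dx": 230, "dy": -345, "dz": -5, "rx": -0.0407, "ry": -0.4537, "rz": -0.0406},
    {"dx": 230, "dy": -385, "dz": -15, "rx": -0.0407, "ry": -0.4537, "rz": -0.0406},
    {"dx": 225, "dy": -415, "dz": -30, "rx": -0.0407, "ry": -0.4537, "rz": -0.0406},
    {"dx": 215, "dy": -431, "dz": -42, "rx": -0.0407, "ry": -0.4537, "rz": -0.0406},
    {"dx": 211, "dy": -431, "dz": -46, "rx": -0.0407, "ry": -0.4537, "rz": -0.0406},
    {"dx": 211, "dy": -431, "dz": -46, "rx": -0.0407, "ry": -0.4537, "rz": -0.0406},
    {"dx": 211, "dy": -431, "dz": -46, "rx": -0.0407, "ry": -0.4537, "rz": -0.0406},
    {"dx": 211, "dy": -431, "dz": -46, "rx": -0.0407, "ry": -0.4537, "rz": -0.0406},
  ],
)

```text
time_s: 11.5
tool_pos: [0.6669, -0.2562, 0.1532]
tool_rot: [0.012, 0.973, -0.054, 0.226]
contact_force: [1.2, 0.4, -3.2]
gripper_width: 0.042
grasp_force: 92.1
```

Run:
```python
from h import *
a=grab('wrist','w9');grab('scene','s9');grab('top','t9');t,Rm,o=pose();print(t,Rm.round(3).tolist(),o['joint_positions'],o['gripper_width'])
M=np.array([.5086,-.2394,.1169]);Rg=Rt(-6.4)
# predicted rim outer corners & slab inner end in wrist view
for x,y in((.0165,.0275),(.0165,-.0275)): print('rim',x,y,[proj(w,M+Rg@[0,-y,-x]).round(1).tolist() for w in(a,load('s9'),load('t9'))])
for y in(.022,-.022): print('slab',y,[proj(w,t+Rm@(SC+[-.07,y,-.011])).round(1).tolist() for w in(a,load('s9'),load('t9'))])
g=a['color']
h=cv2.cvtColor(g,cv2.COLOR_RGB2HSV).astype(int)
m=((h[...,0]>95)&(h[...,0]<130)&(h[...,1]>90)&(h[...,2]>70))
for r in range(230,400,2):
    c=np.flatnonzero(m[r,240:400]);
    if len(c)>3: print(r,c.min()+240,c.max()+240,len(c))
```

```text
[ 0.66676309 -0.2563871   0.15326978] [[0.892, -0.11, 0.438], [-0.099, -0.994, -0.048], [0.441, -0.0, -0.898]] [-0.44538438  0.34506167  1.85787709  0.29475519  0.52345857  1.01081147] 0.042066019323894144
rim 0.0165 0.0275 [[[277.4, 495.2]], [[273.8, 165.6]], [[372.2, 183.0]]]
rim 0.0165 -0.0275 [[[364.9, 495.3]], [[267.2, 152.9]], [[391.0, 184.8]]]
slab 0.022 [[[357.0, 443.9]], [[253.6, 154.2]], [[390.5, 170.1]]]
slab -0.022 [[[282.6, 443.9]], [[258.7, 164.6]], [[375.4, 168.7]]]
```

The mouth is out of the wrist camera's view in this tilted pose. I'll level the tool again with the slab in hand and take two closer views of the mouth, ahead of the slab, to refine its place.

Emit:
apply_moves(
  targets=[
    {"dx": 0, "dy": 0, "dz": 30, "rx": 0.01, "ry": 0.1, "rz": 0},
    {"dx": 0, "dy": 0, "dz": 60, "rx": 0.02, "ry": 0.22, "rz": 0},
    {"dx": 0, "dy": -10, "dz": 70, "rx": 0.04, "ry": 0.34, "rz": 0},
    {"dx": -40, "dy": -20, "dz": 70, "rx": 0.0506, "ry": 0.451, "rz": 0},
    {"dx": -80, "dy": -30, "dz": 60, "rx": 0.0506, "ry": 0.451, "rz": 0},
    {"dx": -120, "dy": -40, "dz": 50, "rx": 0.0506, "ry": 0.451, "rz": 0},
    {"dx": -160, "dy": -42, "dz": 45, "rx": 0.0506, "ry": 0.451, "rz": 0},
    {"dx": -205, "dy": -44, "dz": 42, "rx": 0.0506, "ry": 0.451, "rz": 0},
    {"dx": -205, "dy": -44, "dz": 42, "rx": 0.0506, "ry": 0.451, "rz": 0},
    {"dx": -205, "dy": -44, "dz": 42, "rx": 0.0506, "ry": 0.451, "rz": 0},
    {"dx": -205, "dy": -44, "dz": 42, "rx": 0.0506, "ry": 0.451, "rz": 0},
  ],
)

```text
time_s: 12.75
tool_pos: [0.4626, -0.3014, 0.1954]
tool_rot: [0.0, 0.998, -0.056, 0.002]
contact_force: [-0.2, -0.3, -3.0]
gripper_width: 0.0421
grasp_force: 92.1
```

Run:
```python
from h import *
grab('wrist','wa');t,Rm,o=pose();print(t,Rm.round(3).tolist())
```

```text
[ 0.46264116 -0.3012836   0.19517856] [[0.994, -0.111, 0.003], [-0.111, -0.994, -0.0], [0.003, 0.0, -1.0]]
```

Emit:
apply_moves(
  targets=[
    {"dx": 0, "dy": 40, "dz": 0, "rx": 0, "ry": 0, "rz": 0},
    {"dx": 0, "dy": 80, "dz": 0, "rx": 0, "ry": 0, "rz": 0},
    {"dx": 0, "dy": 115, "dz": 0, "rx": 0, "ry": 0, "rz": 0},
    {"dx": 0, "dy": 130, "dz": 0, "rx": 0, "ry": 0, "rz": 0},
    {"dx": 0, "dy": 130, "dz": 0, "rx": 0, "ry": 0, "rz": 0},
    {"dx": 0, "dy": 130, "dz": 0, "rx": 0, "ry": 0, "rz": 0},
  ],
)

```text
time_s: 13.4
tool_pos: [0.4621, -0.1714, 0.1948]
tool_rot: [0.0, 0.998, -0.055, 0.001]
contact_force: [-0.7, 0.7, -1.9]
gripper_width: 0.0419
grasp_force: 92.5
```

Run:
```python
from h import *
grab('wrist','wb')
M=np.array([.5086,-.2394,.1169]);Rg=Rt(-6.4)
for n in('wa','wb'):
    im=load(n);P=[]
    for x,y in((.0165,.0275),(.0165,-.0275),(-.0165,.0275),(-.0165,-.0275)):P.append(proj(im,M+Rg@[0,-y,-x])[0])
    P=np.array(P);print(n,P.round(1).tolist())
    c0,r0=np.floor(P.min(0)-8).astype(int);c1,r1=np.ceil(P.max(0)+12).astype(int)
    h=cv2.cvtColor(im['color'],cv2.COLOR_RGB2HSV).astype(int)
    # chars: B blue, W bright grey, g mid grey, . other
    for r in range(r0,r1,1):
        print(r,''.join('B' if (95<h[r,c,0]<130 and h[r,c,1]>90) else ('W' if h[r,c,1]<45 and h[r,c,2]>215 else ('g' if h[r,c,1]<45 and h[r,c,2]>110 else '.')) for c in range(c0,c1)),c0)
```

```text
wa [[199.0, 158.2], [269.2, 158.0], [209.8, 134.9], [273.8, 134.6]]
126 ................................................................................................ 190
127 ................................................................................................ 190
128 ................................................................................................ 190
129 ................................................................................................ 190
130 ................................................................................................ 190
131 ................................................................................................ 190
132 ................................................................................................ 190
133 ..................ggggggggggggggggggggggggggggggggggggggggggggggggggggggggggggggggg.B........... 190
134 .................gggggggggggggggggggggggggggggggggggggggggggggggggggggggggggggWgggg.B........... 190
135 ................g.ggggggggggggggggggggWWWWWWWWWWWWWWWWWWWWWWWWWWWWWWWWWWWWWWWWWgggg
[... 7618 characters left out ...]
BBBBBBBBBBBBBBBBBBBBBBBBBBBBBBBBBBBBBBBBBBBBBBBB............ 353
145 .....gWWW.BBBBBBBBBBBBBBBBBBBBBBBBBBBBBBBBBBBBBBBBBBBBBBBBBBBBBBBBBBBBBBBBBBBBBBBBBBB............ 353
146 .....gWWW.BBBBBBBBBBBBBBBBBBBBBBBBBBBBBBBBBBBBBBBBBBBBBBBBBBBBBBBBBBBBBBBBBBBBBBBBBBB............ 353
147 .....WWWW.BBBBBBBBBBBBBBBBBBBBBBBBBBBBBBBBBBBBBBBBBBBBBBBBBBBBBBBBBBBBBBBBBBBBBBBBBB............. 353
148 .....WWWWgBBBBBBBBBBBBBBBBBBBBBBBBBBBBBBBBBBBBBBBBBBBBBBBBBBBBBBBBBBBBBBBBBBBBBBBBBB............. 353
149 .....WWWWW.............................................................BB..BBBBBBBBB............. 353
150 .....WWWWWgggggggggggggggggggggggggggggggggggggggggggggggggggggggggggggggggggggggg............... 353
```

Run:
```python
from h import *
for n,rows,lc,rc,cc in(('wa',(140,146,152),196,260,(225,245)),('wb',(121,127,133),355,425,(385,410))):
    g=load(n)['color'].astype(int)
    for r in rows:
        for c in(lc,rc): print(n,'row',r,c,[f"{v[0]}/{v[2]}" for v in g[r-0:r+1,c:c+20].mean(0).astype(int)])
    r0=130 if n=='wa' else 112
    for c in cc: print(n,'col',c,r0,[f"{v[0]}/{v[2]}" for v in g[r0:r0+30,c]])
```

```text
wa row 140 196 ['157/88', '157/88', '158/88', '159/88', '160/90', '157/89', '155/88', '153/91', '134/123', '155/176', '194/184', '193/183', '184/175', '166/157', '156/148', '142/135', '134/127', '140/131', '148/139', '149/139']
wa row 140 260 ['220/211', '220/212', '220/211', '219/211', '220/212', '220/210', '222/213', '228/219', '202/193', '195/186', '196/186', '173/168', '97/167', '80/148', '77/119', '86/106', '122/77', '125/77', '125/76', '124/77']
wa row 146 196 ['180/101', '181/101', '180/102', '181/103', '180/103', '151/129', '134/172', '195/185', '194/185', '189/180', '164/154', '156/146', '147/138', '139/131', '136/128', '136/129', '135/128', '137/130', '136/128', '142/134']
wa row 146 260 ['220/212', '220/212', '220/212', '220/212', '220/212', '228/219', '214/204', '197/188', '195/186', '195/187', '145/156', '91/166', '80/132', '78/118', '78/117', '101/95', '122/77', '123/77', '125/78', '126/80']
wa row 152 196 ['178/100', '177/102', '149/127', '134/173', '194/185', '194/185', '189/179', '156/149', '147/138', '144/137', '137/130', '136/129', '137/129', '137/130', '136/129', 
[... 2321 characters left out ...]
 '93/67']
wb col 385 112 ['192/109', '190/107', '194/120', '195/185', '199/189', '220/213', '234/225', '219/211', '220/211', '220/211', '220/211', '220/211', '220/211', '215/207', '182/172', '179/169', '151/142', '150/141', '151/141', '150/141', '151/143', '151/142', '162/153', '189/180', '201/192', '202/201', '121/183', '102/190', '102/193', '100/193']
wb col 410 112 ['198/113', '200/117', '199/114', '196/182', '207/198', '233/224', '238/229', '220/211', '219/210', '220/211', '220/211', '220/210', '220/211', '220/212', '219/211', '220/211', '220/211', '220/212', '219/211', '220/211', '220/212', '221/212', '216/208', '188/180', '200/190', '207/203', '121/182', '99/188', '100/193', '102/194']
```

Run:
```python
from h import *
a,b=load('wa'),load('wb')
A=[(232.5,157.3),(240.8,132.7),(233.65,154),(240.1,134.9)]
B=[(401,137.8),(394,114.4),(400,134.4),(394.7,116.6)]
T=tri(a,A,b,B);print(T.round(4));print('mids',T[:2,:3].mean(0),T[2:,:3].mean(0),np.linalg.norm(T[0]-T[1]),np.linalg.norm(T[2]-T[3]))
n=T[0]-T[1];print('elev',np.degrees(np.arctan2(-n[0],n[2])))
# rim left/right ends for yaw (row-wise outer edges at mid row) 
L=tri(a,[(201.3,145.5)],b,[(361.4,126)])[0];Rr=tri(a,[(272.3,145.5)],b,[(433,126)])[0];print(L,Rr,np.linalg.norm((L-Rr)[:3]))
# edge line yaw from single views: upper edge (blue boundary) rows at both ends
for im,nm,c in((a,'wa',(205,262)),(b,'wb',(372,430))):
    g=im['color'].astype(float)
    out=[]
    for cc in range(c[0],c[1]):
        v=g[:,cc,0]; r0=150 if nm=='wa' else 131
        s=v[r0:r0+14]; k=np.flatnonzero((s[:-1]>=148)&(s[1:]<148))
        if len(k): k=k[-1];out.append((cc,r0+k+(s[k]-148)/(s[k]-s[k+1])))
    out=np.array(out);p=np.polyfit(out[:,0],out[:,1],1);q=np.c_[np.array(c),np.polyval(p,c)]
    X=onz(im,q,T[0,2]);d=X[1]-X[0];print(nm,p,q.round(2).tolist(),'yaw',np.degrees(np.arctan2(-d[0],d[1]))%180)
```

```text
[[ 5.023e-01 -2.378e-01  1.325e-01  1.000e-04]
 [ 5.177e-01 -2.400e-01  1.028e-01  2.000e-04]
 [ 5.043e-01 -2.381e-01  1.287e-01  3.000e-04]
 [ 5.161e-01 -2.398e-01  1.058e-01  1.000e-04]]
mids [ 0.50999608 -0.23888925  0.11766697] [ 0.51021175 -0.23893844  0.11723261] 0.033489787983225806 0.02588346839403928
elev 27.41996382555332
[ 5.12750085e-01 -2.10188457e-01  1.18897745e-01  2.84801270e-04] [ 0.50620693 -0.26745504  0.11762776  0.00093904] 0.05765316216012553
wa [-8.87287514e-04  1.57537824e+02] [[205.0, 157.36], [262.0, 157.31]] yaw 173.4477191024759
wb [9.07127298e-04 1.37313025e+02] [[372.0, 137.65], [430.0, 137.7]] yaw 173.83791319310032
```

Run:
```python
from h import *
M=np.array([.5101,-.2389,.1175])
tg,Rg=goal(M,-6.35,.03);print(tg.round(4),*delta(tg,Rg))
```

```text
[ 0.6577 -0.2556  0.1477] [195.7 -83.8 -47.1] [-5.000e-02 -4.486e-01  3.000e-04]
```

Emit:
apply_moves(
  targets=[
    {"dx": 30, "dy": 0, "dz": 20, "rx": 0, "ry": 0, "rz": 0},
    {"dx": 70, "dy": -10, "dz": 40, "rx": 0, "ry": 0, "rz": 0},
    {"dx": 110, "dy": -30, "dz": 50, "rx": 0, "ry": 0, "rz": 0},
    {"dx": 150, "dy": -50, "dz": 50, "rx": -0.01, "ry": -0.1, "rz": 0},
    {"dx": 190, "dy": -70, "dz": 45, "rx": -0.02, "ry": -0.22, "rz": 0},
    {"dx": 215, "dy": -83, "dz": 30, "rx": -0.04, "ry": -0.34, "rz": 0},
    {"dx": 215, "dy": -84, "dz": 5, "rx": -0.05, "ry": -0.4486, "rz": 0},
    {"dx": 210, "dy": -84, "dz": -20, "rx": -0.05, "ry": -0.4486, "rz": 0},
    {"dx": 203, "dy": -84, "dz": -37, "rx": -0.05, "ry": -0.4486, "rz": 0},
    {"dx": 196, "dy": -84, "dz": -47, "rx": -0.05, "ry": -0.4486, "rz": 0},
    {"dx": 196, "dy": -84, "dz": -47, "rx": -0.05, "ry": -0.4486, "rz": 0},
    {"dx": 196, "dy": -84, "dz": -47, "rx": -0.05, "ry": -0.4486, "rz": 0},
    {"dx": 196, "dy": -84, "dz": -47, "rx": -0.05, "ry": -0.4486, "rz": 0},
  ],
)

```text
time_s: 14.75
tool_pos: [0.6584, -0.2558, 0.1491]
tool_rot: [0.013, 0.973, -0.054, 0.225]
contact_force: [1.0, -0.8, -2.6]
gripper_width: 0.0422
grasp_force: 92.5
```

Run:
```python
from h import *
M=np.array([.5101,-.2389,.1175])
a=grab('wrist','wc');grab('scene','sc');grab('top','tc')
g=a['color'].astype(float).mean(2)
def edge(v,lo,hi,s):
    d=s*np.diff(v[lo:hi]);return lo+np.argmax(d)+.5
print('slab end', [edge(g[r],258,285,-1) for r in(228,234)],[edge(g[r],352,380,1) for r in(228,234)],[(edge(g[:,c],195,218,-1),edge(g[:,c],216,236,1)) for c in(285,340)])
for i in range(3):
    for e in(.03,.005): tg,Rg=goal(M,-6.35,e);print(e,*delta(tg,Rg))
    if i<2: bot.get_image('wrist')
```

```text
slab end [np.float64(268.5), np.float64(269.5)] [np.float64(369.5), np.float64(369.5)] [(np.float64(209.5), np.float64(226.5)), (np.float64(208.5), np.float64(225.5))]
0.03 [-0.3 -0.3 -1. ] [-0.0003  0.0009  0.0002]
0.005 [-22.6   2.1 -12. ] [-0.0003  0.0009  0.0002]
0.03 [-0.1 -0.5 -0.8] [-0.0004  0.0005  0.0001]
0.005 [-22.4   2.  -11.8] [-0.0004  0.0005  0.0001]
0.03 [ 0.1 -0.6 -0.6] [-0.0006  0.0002  0.0001]
0.005 [-22.2   1.9 -11.5] [-0.0006  0.0002  0.0001]
```

Emit:
apply_moves(
  targets=[
    {"dx": -9, "dy": 0.7, "dz": -5, "rx": 0, "ry": 0, "rz": 0},
    {"dx": -18, "dy": 1.5, "dz": -9.5, "rx": 0, "ry": 0, "rz": 0},
    {"dx": -22.3, "dy": 2, "dz": -11.6, "rx": 0, "ry": 0, "rz": 0},
    {"dx": -24.1, "dy": 2.2, "dz": -12.5, "rx": 0, "ry": 0, "rz": 0},
    {"dx": -24.1, "dy": 2.2, "dz": -12.5, "rx": 0, "ry": 0, "rz": 0},
    {"dx": -24.1, "dy": 2.2, "dz": -12.5, "rx": 0, "ry": 0, "rz": 0},
  ],
)

```text
time_s: 15.6
tool_pos: [0.6333, -0.2531, 0.1354]
tool_rot: [0.012, 0.973, -0.054, 0.225]
contact_force: [0.5, 0.0, -3.8]
gripper_width: 0.0417
grasp_force: 92.5
```

Emit:
apply_moves(
  targets=[
    {"dx": -0.9, "dy": 0.1, "dz": -0.4, "rx": 0, "ry": 0, "rz": 0},
    {"dx": -1.8, "dy": 0.2, "dz": -0.9, "rx": 0, "ry": 0, "rz": 0},
    {"dx": -2.7, "dy": 0.3, "dz": -1.3, "rx": 0, "ry": 0, "rz": 0},
    {"dx": -3.6, "dy": 0.4, "dz": -1.8, "rx": 0, "ry": 0, "rz": 0},
    {"dx": -3.6, "dy": 0.4, "dz": -1.8, "rx": 0, "ry": 0, "rz": 0},
  ],
)

```text
time_s: 16.1
tool_pos: [0.6293, -0.2524, 0.1332]
tool_rot: [0.012, 0.973, -0.054, 0.224]
contact_force: [-0.6, 0.8, -2.7]
gripper_width: 0.0417
grasp_force: 92.7
```

Emit:
apply_moves(
  targets=[
    {"dx": -0.9, "dy": 0.1, "dz": -0.4, "rx": 0, "ry": 0, "rz": 0},
    {"dx": -1.8, "dy": 0.2, "dz": -0.9, "rx": 0, "ry": 0, "rz": 0},
    {"dx": -2.7, "dy": 0.3, "dz": -1.3, "rx": 0, "ry": 0, "rz": 0},
    {"dx": -3.6, "dy": 0.4, "dz": -1.8, "rx": 0, "ry": 0, "rz": 0},
    {"dx": -3.6, "dy": 0.4, "dz": -1.8, "rx": 0, "ry": 0, "rz": 0},
  ],
)

```text
time_s: 16.6
tool_pos: [0.6256, -0.252, 0.1314]
tool_rot: [0.012, 0.973, -0.054, 0.224]
contact_force: [-0.5, 0.9, -2.2]
gripper_width: 0.0418
grasp_force: 92.7
```

```bash
cat > e.py <<'E'
from h import *
M=np.array([.5101,-.2389,.1175]);Rg=Rt(-6.35)
t,Rm,o=pose();C=t+Rm@SC;q=Rg.T@(C-M);F=Rg.T@np.array(o['contact_force'])
print('e',(q[0]-.07).round(4),'lat(tool y),z',q[1:].round(4),'F axial,y,z',F.round(1),'torq',Rg.T@np.array(o['torque']).round(2),o['gripper_width'],'rot',R.from_matrix(Rg@Rm.T).as_rotvec().round(4))
E
python3 e.py
```

```text
e -0.0061 lat(tool y),z [-0.0001  0.0005] F axial,y,z [-1.5 -0.8  1.7] torq [-0.02744082 -0.40859059 -0.0245098 ] 0.041768440251034614 rot [-0.0011 -0.0009  0.0004]
```

Emit:
apply_moves(
  targets=[
    {"dx": -1.8, "dy": 0.2, "dz": -0.9, "rx": 0, "ry": 0, "rz": 0},
    {"dx": -3.6, "dy": 0.4, "dz": -1.8, "rx": 0, "ry": 0, "rz": 0},
    {"dx": -5.4, "dy": 0.6, "dz": -2.6, "rx": 0, "ry": 0, "rz": 0},
    {"dx": -7.2, "dy": 0.8, "dz": -3.5, "rx": 0, "ry": 0, "rz": 0},
    {"dx": -8.9, "dy": 1.0, "dz": -4.4, "rx": 0, "ry": 0, "rz": 0},
    {"dx": -8.9, "dy": 1.0, "dz": -4.4, "rx": 0, "ry": 0, "rz": 0},
  ],
)

```text
time_s: 17.2
tool_pos: [0.6165, -0.251, 0.1268]
tool_rot: [0.012, 0.973, -0.054, 0.224]
contact_force: [-0.5, -0.8, -3.1]
gripper_width: 0.0419
grasp_force: 92.6
```

```bash
python3 e.py; python3 -c "
from h import *
for i in range(3): bot.get_image('wrist');o=bot.get_obs();print(o['contact_force'].round(1),o['torque'].round(2))"
```

```text
e -0.0163 lat(tool y),z [-0.0001  0.0005] F axial,y,z [-1.7  0.9  2.6] torq [ 0.00390666 -0.41301466  0.00190541] 0.04193397158972473 rot [-0.0013 -0.0011  0.0005]
[-1.  -0.7 -3.8] [ 0.07  0.39 -0.02]
[-0.1 -0.4 -2.6] [-0.02  0.41 -0.08]
[-0.3 -0.7 -2.7] [ 0.02  0.4  -0.02]
```

Emit:
apply_moves(
  targets=[
    {"dx": -3.6, "dy": 0.4, "dz": -1.8, "rx": 0, "ry": 0, "rz": 0},
    {"dx": -7.1, "dy": 0.8, "dz": -3.5, "rx": 0, "ry": 0, "rz": 0},
    {"dx": -10.7, "dy": 1.2, "dz": -5.3, "rx": 0, "ry": 0, "rz": 0},
    {"dx": -14.3, "dy": 1.6, "dz": -7.0, "rx": 0, "ry": 0, "rz": 0},
    {"dx": -17.9, "dy": 2.0, "dz": -8.8, "rx": 0, "ry": 0, "rz": 0},
    {"dx": -21.4, "dy": 2.4, "dz": -10.5, "rx": 0, "ry": 0, "rz": 0},
    {"dx": -25, "dy": 2.8, "dz": -12.3, "rx": 0, "ry": 0, "rz": 0},
    {"dx": -25, "dy": 2.8, "dz": -12.3, "rx": 0, "ry": 0, "rz": 0},
  ],
)

```text
time_s: 18.15
tool_pos: [0.5911, -0.248, 0.1143]
tool_rot: [0.012, 0.973, -0.054, 0.224]
contact_force: [-1.1, 0.3, -3.0]
gripper_width: 0.0418
grasp_force: 92.7
```

```bash
python3 e.py
```

```text
e -0.0448 lat(tool y),z [-0.0002  0.0006] F axial,y,z [-2.3 -0.2  2.3] torq [ 0.01821725 -0.40418203 -0.00224087] 0.04184569402329102 rot [-0.0015 -0.0015  0.0006]
```

Emit:
apply_moves(
  targets=[
    {"dx": -3.6, "dy": 0.4, "dz": -1.8, "rx": 0, "ry": 0, "rz": 0},
    {"dx": -7.1, "dy": 0.8, "dz": -3.5, "rx": 0, "ry": 0, "rz": 0},
    {"dx": -10.7, "dy": 1.2, "dz": -5.2, "rx": 0, "ry": 0, "rz": 0},
    {"dx": -14.3, "dy": 1.6, "dz": -7.0, "rx": 0, "ry": 0, "rz": 0},
    {"dx": -17.9, "dy": 2.0, "dz": -8.7, "rx": 0, "ry": 0, "rz": 0},
    {"dx": -21.4, "dy": 2.4, "dz": -10.4, "rx": 0, "ry": 0, "rz": 0},
    {"dx": -25, "dy": 2.8, "dz": -12.2, "rx": 0, "ry": 0, "rz": 0},
    {"dx": -28.6, "dy": 3.2, "dz": -14, "rx": 0, "ry": 0, "rz": 0},
    {"dx": -32.2, "dy": 3.6, "dz": -15.7, "rx": 0, "ry": 0, "rz": 0},
    {"dx": -35.7, "dy": 4, "dz": -17.4, "rx": 0, "ry": 0, "rz": 0},
    {"dx": -39, "dy": 4.3, "dz": -19.1, "rx": 0, "ry": 0, "rz": 0},
    {"dx": -39, "dy": 4.3, "dz": -19.1, "rx": 0, "ry": 0, "rz": 0},
  ],
)

```text
time_s: 19.35
tool_pos: [0.5522, -0.2437, 0.0952]
tool_rot: [0.012, 0.973, -0.054, 0.224]
contact_force: [-0.2, -0.7, -2.7]
gripper_width: 0.0419
grasp_force: 92.7
```

```bash
python3 e.py
```

```text
e -0.0883 lat(tool y),z [-0.0002  0.0005] F axial,y,z [-1.3  0.7  2.3] torq [-0.00692556 -0.39534939  0.07450431] 0.041862705070172236 rot [-0.0015 -0.0014  0.0005]
```

Emit:
apply_moves(
  targets=[
    {"dx": -3.6, "dy": 0.4, "dz": -1.8, "rx": 0, "ry": 0, "rz": 0},
    {"dx": -7.1, "dy": 0.8, "dz": -3.5, "rx": 0, "ry": 0, "rz": 0},
    {"dx": -7.1, "dy": 0.8, "dz": -3.5, "rx": 0, "ry": 0, "rz": 0},
    {"dx": -7.1, "dy": 0.8, "dz": -3.5, "rx": 0, "ry": 0, "rz": 0},
  ],
)

```text
time_s: 19.75
tool_pos: [0.5456, -0.2431, 0.0921]
tool_rot: [0.012, 0.973, -0.054, 0.224]
contact_force: [0.0, 0.1, -3.0]
gripper_width: 0.0419
grasp_force: 92.7
```

Emit:
apply_moves(
  targets=[
    {"dx": 0, "dy": 0, "dz": 0, "rx": 0, "ry": 0, "rz": 0},
    {"dx": 0, "dy": 0, "dz": 0, "rx": 0, "ry": 0, "rz": 0},
    {"dx": 0, "dy": 0, "dz": 0, "rx": 0, "ry": 0, "rz": 0},
    {"dx": 0, "dy": 0, "dz": 0, "rx": 0, "ry": 0, "rz": 0},
    {"dx": 0, "dy": 0, "dz": 0, "rx": 0, "ry": 0, "rz": 0},
  ],
  jaw=0.35,
  grip_force=40,
)

```text
time_s: 20.25
tool_pos: [0.5459, -0.2432, 0.0923]
tool_rot: [0.012, 0.973, -0.054, 0.224]
contact_force: [-0.9, -0.4, -0.4]
gripper_width: 0.0556
grasp_force: 0.0
```

```bash
python3 e.py
python3 - <<'E'
from h import *
a=grab('wrist','wd');g=a['color'].astype(int).mean(2).astype(int)
for c in(300,320,340): print(c,g[170:262:2,c].tolist())
for r in(215,222,230,240): print(r,g[r,255:385:5].tolist())
E
```

```text
e -0.0953 lat(tool y),z [0.     0.0005] F axial,y,z [-1.   0.5  0. ] torq [-0.02071033 -0.20981763  0.01215094] 0.05555232355648179 rot [-0.0009 -0.0004  0.0004]
300 [131, 129, 131, 129, 130, 131, 130, 124, 124, 122, 122, 121, 121, 124, 125, 128, 129, 130, 130, 125, 102, 80, 83, 85, 81, 83, 83, 83, 81, 91, 94, 91, 95, 95, 95, 94, 95, 94, 96, 95, 95, 95, 95, 97, 95, 96]
320 [128, 128, 127, 128, 131, 129, 121, 119, 119, 123, 120, 122, 125, 127, 127, 130, 131, 129, 128, 125, 93, 81, 80, 80, 80, 81, 82, 81, 80, 91, 93, 94, 94, 93, 97, 92, 95, 96, 95, 95, 96, 98, 96, 95, 94, 96]
340 [128, 126, 123, 125, 124, 122, 122, 124, 124, 123, 123, 128, 127, 127, 129, 132, 131, 130, 125, 118, 94, 82, 80, 79, 85, 81, 81, 82, 82, 91, 93, 92, 94, 94, 93, 95, 92, 95, 95, 96, 96, 96, 95, 97, 96, 96]
215 [123, 123, 123, 123, 84, 85, 80, 81, 80, 81, 81, 83, 83, 79, 81, 81, 81, 82, 81, 81, 82, 82, 122, 128, 130, 130]
222 [133, 127, 127, 127, 82, 83, 83, 81, 82, 83, 81, 81, 81, 82, 82, 81, 82, 81, 82, 82, 85, 84, 84, 135, 134, 136]
230 [127, 129, 129, 95, 94, 94, 95, 93, 92, 94, 92, 92, 93, 93, 94, 94, 94, 93, 94, 93, 94, 94, 96, 129, 128, 125]
240 [140, 116, 129, 103, 94, 93, 95, 94, 94, 94, 96, 93, 96, 92, 95, 92, 96, 95, 95, 94, 95, 95, 95, 134, 134, 120]
```

Emit:
apply_moves(
  targets=[
    {"dx": 3.6, "dy": -0.4, "dz": 1.8, "rx": 0, "ry": 0, "rz": 0},
    {"dx": 9, "dy": -1, "dz": 4.4, "rx": 0, "ry": 0, "rz": 0},
    {"dx": 18, "dy": -2, "dz": 8.8, "rx": 0, "ry": 0, "rz": 0},
    {"dx": 27, "dy": -3, "dz": 13.2, "rx": 0, "ry": 0, "rz": 0},
    {"dx": 36, "dy": -4, "dz": 17.6, "rx": 0, "ry": 0, "rz": 0},
    {"dx": 44, "dy": -4.9, "dz": 21.6, "rx": 0, "ry": 0, "rz": 0},
    {"dx": 44, "dy": -4.9, "dz": 21.6, "rx": 0, "ry": 0, "rz": 0},
    {"dx": 44, "dy": -4.9, "dz": 21.6, "rx": 0, "ry": 0, "rz": 0},
  ],
)

```text
time_s: 21.1
tool_pos: [0.5898, -0.2479, 0.1137]
tool_rot: [0.012, 0.973, -0.054, 0.224]
contact_force: [0.5, 0.5, -0.2]
gripper_width: 0.0553
grasp_force: 0.0
```

Emit:
apply_moves(
  targets=[
    {"dx": 0, "dy": 0, "dz": 0, "rx": 0, "ry": 0, "rz": 0},
    {"dx": 0, "dy": 0, "dz": 0, "rx": 0, "ry": 0, "rz": 0},
    {"dx": 0, "dy": 0, "dz": 0, "rx": 0, "ry": 0, "rz": 0},
    {"dx": 0, "dy": 0, "dz": 0, "rx": 0, "ry": 0, "rz": 0},
    {"dx": 0, "dy": 0, "dz": 0, "rx": 0, "ry": 0, "rz": 0},
    {"dx": 0, "dy": 0, "dz": 0, "rx": 0, "ry": 0, "rz": 0},
    {"dx": 0, "dy": 0, "dz": 0, "rx": 0, "ry": 0, "rz": 0},
  ],
  jaw=1,
)

```text
time_s: 21.8
tool_pos: [0.5898, -0.2481, 0.1138]
tool_rot: [0.012, 0.973, -0.054, 0.224]
contact_force: [0.0, -0.9, -1.0]
gripper_width: -0.0005
grasp_force: 0.0
```

```bash
python3 e.py
```

```text
e -0.0462 lat(tool y),z [-0.      0.0005] F axial,y,z [-0.3  0.9  1. ] torq [ 0.04108112 -0.17559312  0.00891058] -0.0004533121448476934 rot [-0.0011 -0.0007  0.0005]
```

Emit:
apply_moves(
  targets=[
    {"dx": -4.5, "dy": 0.5, "dz": -2.2, "rx": 0, "ry": 0, "rz": 0},
    {"dx": -9, "dy": 1, "dz": -4.4, "rx": 0, "ry": 0, "rz": 0},
    {"dx": -10.8, "dy": 1.2, "dz": -5.3, "rx": 0, "ry": 0, "rz": 0},
    {"dx": -12.6, "dy": 1.4, "dz": -6.2, "rx": 0, "ry": 0, "rz": 0},
    {"dx": -14.4, "dy": 1.6, "dz": -7, "rx": 0, "ry": 0, "rz": 0},
    {"dx": -16.2, "dy": 1.8, "dz": -7.9, "rx": 0, "ry": 0, "rz": 0},
    {"dx": -18, "dy": 2, "dz": -8.8, "rx": 0, "ry": 0, "rz": 0},
    {"dx": -18, "dy": 2, "dz": -8.8, "rx": 0, "ry": 0, "rz": 0},
  ],
)

```text
time_s: 22.6
tool_pos: [0.5716, -0.246, 0.1049]
tool_rot: [0.012, 0.973, -0.054, 0.224]
contact_force: [0.6, 0.4, 0.4]
gripper_width: -0.0001
grasp_force: 0.0
```

```bash
python3 e.py
python3 - <<'E'
from h import *
a=grab('wrist','we');g=a['color'].astype(int).mean(2).astype(int)
for c in(285,300,340,352): print(c,g[200:290:2,c].tolist())
E
```

```text
e -0.0665 lat(tool y),z [-0.      0.0004] F axial,y,z [ 0.7 -0.5 -0.1] torq [ 0.00815286 -0.23080094 -0.02940164] -0.00011102306930883638 rot [-0.0011 -0.0007  0.0005]
285 [127, 127, 125, 127, 126, 128, 128, 126, 122, 124, 123, 119, 119, 120, 122, 124, 128, 128, 127, 124, 122, 120, 123, 125, 125, 123, 123, 123, 126, 127, 126, 127, 129, 124, 82, 77, 78, 77, 78, 78, 84, 84, 82, 85, 82]
300 [129, 126, 126, 126, 127, 128, 124, 121, 122, 118, 117, 117, 121, 122, 124, 126, 130, 131, 127, 120, 121, 122, 119, 119, 88, 87, 89, 88, 84, 97, 85, 104, 88, 86, 85, 85, 83, 86, 83, 84, 84, 84, 80, 82, 84]
340 [124, 124, 121, 121, 118, 118, 119, 122, 122, 123, 124, 123, 125, 127, 129, 128, 127, 122, 120, 119, 122, 125, 126, 119, 73, 71, 73, 72, 71, 74, 70, 79, 72, 72, 72, 71, 71, 72, 85, 86, 85, 85, 103, 106, 86]
352 [118, 121, 121, 123, 121, 120, 122, 123, 122, 122, 124, 124, 126, 128, 128, 128, 126, 122, 117, 122, 125, 126, 124, 126, 129, 131, 131, 130, 127, 125, 126, 124, 127, 127, 66, 69, 75, 72, 72, 85, 70, 85, 84, 84, 82]
```

Emit:
apply_moves(
  targets=[
    {"dx": -1.8, "dy": 0.2, "dz": -0.9, "rx": 0, "ry": 0, "rz": 0},
    {"dx": -3.6, "dy": 0.4, "dz": -1.8, "rx": 0, "ry": 0, "rz": 0},
    {"dx": -5.4, "dy": 0.6, "dz": -2.6, "rx": 0, "ry": 0, "rz": 0},
    {"dx": -7.2, "dy": 0.8, "dz": -3.5, "rx": 0, "ry": 0, "rz": 0},
    {"dx": -9, "dy": 1, "dz": -4.4, "rx": 0, "ry": 0, "rz": 0},
    {"dx": -10.8, "dy": 1.2, "dz": -5.3, "rx": 0, "ry": 0, "rz": 0},
    {"dx": -12.5, "dy": 1.4, "dz": -6.1, "rx": 0, "ry": 0, "rz": 0},
    {"dx": -14.3, "dy": 1.6, "dz": -7, "rx": 0, "ry": 0, "rz": 0},
    {"dx": -14.3, "dy": 1.6, "dz": -7, "rx": 0, "ry": 0, "rz": 0},
  ],
)

```text
time_s: 23.55
tool_pos: [0.5571, -0.2443, 0.0977]
tool_rot: [0.012, 0.973, -0.054, 0.224]
contact_force: [0.3, 0.7, 0.3]
gripper_width: 0.0001
grasp_force: 0.0
```

```bash
python3 e.py
```

```text
e -0.0828 lat(tool y),z [-0.0001  0.0005] F axial,y,z [ 0.3 -0.7 -0.1] torq [ 0.04909647 -0.22418034 -0.04281017] 9.072812716072897e-05 rot [-0.0013 -0.0011  0.0005]
```

Emit:
apply_moves(
  targets=[
    {"dx": -0.9, "dy": 0.1, "dz": -0.4, "rx": 0, "ry": 0, "rz": 0},
    {"dx": -1.8, "dy": 0.2, "dz": -0.9, "rx": 0, "ry": 0, "rz": 0},
    {"dx": -2.7, "dy": 0.3, "dz": -1.3, "rx": 0, "ry": 0, "rz": 0},
    {"dx": -3.6, "dy": 0.4, "dz": -1.8, "rx": 0, "ry": 0, "rz": 0},
    {"dx": -4.5, "dy": 0.5, "dz": -2.2, "rx": 0, "ry": 0, "rz": 0},
    {"dx": -5.4, "dy": 0.6, "dz": -2.6, "rx": 0, "ry": 0, "rz": 0},
    {"dx": -5.4, "dy": 0.6, "dz": -2.6, "rx": 0, "ry": 0, "rz": 0},
  ],
)

```text
time_s: 24.25
tool_pos: [0.5518, -0.2438, 0.0952]
tool_rot: [0.012, 0.973, -0.054, 0.224]
contact_force: [-0.3, 1.0, -0.4]
gripper_width: 0.0002
grasp_force: 0.0
```

```bash
python3 e.py
python3 - <<'E'
from h import *
a=grab('wrist','wf');g=a['color'].astype(int).mean(2).astype(int)
for c in(282,285,352,356): print(c,g[255:300,c].tolist())
E
```

```text
e -0.0887 lat(tool y),z [-0.0001  0.0004] F axial,y,z [-0.6 -1.   0.2] torq [ 0.0379335  -0.20430305 -0.01487665] 0.00016871169976695813 rot [-0.0013 -0.001   0.0005]
282 [129, 127, 130, 131, 131, 132, 132, 131, 131, 127, 125, 122, 101, 85, 81, 81, 82, 80, 78, 80, 81, 78, 79, 79, 80, 81, 82, 84, 84, 86, 87, 85, 85, 85, 84, 84, 83, 84, 81, 83, 85, 85, 85, 85, 84]
285 [129, 129, 131, 131, 130, 130, 132, 131, 130, 129, 124, 122, 102, 84, 83, 78, 79, 82, 80, 78, 79, 79, 79, 82, 86, 85, 87, 87, 87, 85, 84, 88, 86, 87, 85, 84, 84, 84, 85, 83, 86, 85, 84, 84, 84]
352 [126, 124, 121, 119, 119, 118, 121, 121, 117, 118, 117, 117, 88, 66, 72, 72, 70, 71, 71, 81, 84, 85, 75, 82, 85, 85, 85, 73, 71, 81, 85, 82, 82, 85, 84, 82, 84, 83, 81, 82, 84, 80, 82, 82, 81]
356 [126, 123, 119, 120, 119, 119, 121, 119, 116, 116, 117, 118, 90, 68, 68, 69, 66, 66, 67, 67, 68, 66, 67, 67, 65, 77, 82, 84, 83, 85, 85, 85, 83, 83, 83, 82, 84, 82, 83, 83, 80, 84, 82, 83, 83]
```

Emit:
apply_moves(
  targets=[
    {"dx": -0.4, "dy": 0, "dz": -0.2, "rx": 0, "ry": 0, "rz": 0},
    {"dx": -0.9, "dy": 0.1, "dz": -0.4, "rx": 0, "ry": 0, "rz": 0},
    {"dx": -1.3, "dy": 0.1, "dz": -0.7, "rx": 0, "ry": 0, "rz": 0},
    {"dx": -1.8, "dy": 0.2, "dz": -0.9, "rx": 0, "ry": 0, "rz": 0},
    {"dx": -1.8, "dy": 0.2, "dz": -0.9, "rx": 0, "ry": 0, "rz": 0},
  ],
)

```text
time_s: 24.8
tool_pos: [0.5503, -0.2437, 0.0945]
tool_rot: [0.012, 0.973, -0.054, 0.224]
contact_force: [-0.3, -0.1, 1.0]
gripper_width: -0.0001
grasp_force: 0.2
```

Emit:
apply_moves(
  targets=[
    {"dx": -0.4, "dy": 0, "dz": -0.2, "rx": 0, "ry": 0, "rz": 0},
    {"dx": -0.9, "dy": 0.1, "dz": -0.4, "rx": 0, "ry": 0, "rz": 0},
    {"dx": -0.9, "dy": 0.1, "dz": -0.4, "rx": 0, "ry": 0, "rz": 0},
  ],
)

```text
time_s: 25.1
tool_pos: [0.5493, -0.2435, 0.094]
tool_rot: [0.012, 0.973, -0.054, 0.224]
contact_force: [0.0, 0.7, 0.6]
gripper_width: 0.0003
grasp_force: 0.1
```

```bash
python3 e.py
```

```text
e -0.0915 lat(tool y),z [-0.0001  0.0004] F axial,y,z [ 0.2 -0.7 -0.6] torq [-0.02699163 -0.17668363 -0.03541674] 0.00031126044620926675 rot [-0.0011 -0.0008  0.0005]
```

Emit:
apply_moves(
  targets=[
    {"dx": -0.4, "dy": 0, "dz": -0.2, "rx": 0, "ry": 0, "rz": 0},
    {"dx": -0.9, "dy": 0.1, "dz": -0.4, "rx": 0, "ry": 0, "rz": 0},
    {"dx": -0.9, "dy": 0.1, "dz": -0.4, "rx": 0, "ry": 0, "rz": 0},
  ],
)

```text
time_s: 25.4
tool_pos: [0.5489, -0.2438, 0.0939]
tool_rot: [0.012, 0.973, -0.054, 0.225]
contact_force: [1.5, -0.5, 0.1]
gripper_width: 0.0005
grasp_force: 1.2
```

Emit:
apply_moves(
  targets=[
    {"dx": -0.4, "dy": 0, "dz": -0.2, "rx": 0, "ry": 0, "rz": 0},
    {"dx": -0.9, "dy": 0.1, "dz": -0.4, "rx": 0, "ry": 0, "rz": 0},
    {"dx": -0.9, "dy": 0.1, "dz": -0.4, "rx": 0, "ry": 0, "rz": 0},
  ],
)

```text
time_s: 25.7
tool_pos: [0.5488, -0.244, 0.0942]
tool_rot: [0.013, 0.973, -0.054, 0.225]
contact_force: [4.9, -0.7, 1.4]
gripper_width: 0.0001
grasp_force: 2.9
```

```bash
python3 e.py
python3 - <<'E'
from h import *
a=grab('wrist','wg');g=a['color'].astype(int).mean(2).astype(int)
for c in(282,356): print(c,g[255:275,c].tolist())
E
```

```text
e -0.0919 lat(tool y),z [0.0005 0.0001] F axial,y,z [5.  0.1 0.9] torq [-0.00419561  0.68688824 -0.04655041] 9.871243691010721e-05 rot [0.0002 0.0014 0.0009]
282 [132, 133, 132, 131, 129, 129, 129, 125, 122, 119, 120, 136, 109, 82, 80, 82, 80, 79, 79, 81]
356 [118, 119, 119, 122, 118, 118, 116, 117, 117, 118, 116, 127, 95, 66, 68, 68, 68, 70, 64, 66]
```

The push stopped within about 0.2 mm of the predicted home position, and force is building. One more small push to confirm, then I retreat.

Emit:
apply_moves(
  targets=[
    {"dx": -0.9, "dy": 0.1, "dz": -0.4, "rx": 0, "ry": 0, "rz": 0},
    {"dx": -0.9, "dy": 0.1, "dz": -0.4, "rx": 0, "ry": 0, "rz": 0},
  ],
)

```text
time_s: 25.95
tool_pos: [0.5487, -0.2443, 0.0943]
tool_rot: [0.013, 0.973, -0.054, 0.226]
contact_force: [7.7, -0.7, 2.4]
gripper_width: -0.0002
grasp_force: 4.2
```

```bash
python3 e.py
```

```text
e -0.092 lat(tool y),z [0.0007 0.    ] F axial,y,z [ 8.  -0.1  1.3] torq [0.09372744 1.1672459  0.01233587] -0.00020529195267618707 rot [0.0009 0.0028 0.0012]
```

Emit:
apply_moves(
  targets=[
    {"dx": 5, "dy": -0.5, "dz": 2.5, "rx": 0, "ry": 0, "rz": 0},
    {"dx": 20, "dy": -2, "dz": 10, "rx": 0, "ry": 0, "rz": 0},
    {"dx": 45, "dy": -5, "dz": 25, "rx": 0, "ry": 0, "rz": 0},
    {"dx": 60, "dy": -7, "dz": 60, "rx": 0, "ry": 0, "rz": 0},
    {"dx": 60, "dy": -7, "dz": 100, "rx": 0.01, "ry": 0.1, "rz": 0},
    {"dx": 40, "dy": -7, "dz": 130, "rx": 0.02, "ry": 0.22, "rz": 0},
    {"dx": 10, "dy": -7, "dz": 140, "rx": 0.04, "ry": 0.34, "rz": 0},
    {"dx": -30, "dy": -7, "dz": 140, "rx": 0.05, "ry": 0.449, "rz": 0},
    {"dx": -60, "dy": -7, "dz": 140, "rx": 0.05, "ry": 0.449, "rz": 0},
    {"dx": -70, "dy": -7, "dz": 140, "rx": 0.05, "ry": 0.449, "rz": 0},
    {"dx": -70, "dy": -7, "dz": 140, "rx": 0.05, "ry": 0.449, "rz": 0},
    {"dx": -70, "dy": -7, "dz": 140, "rx": 0.05, "ry": 0.449, "rz": 0},
  ],
)

```text
time_s: 27.15
tool_pos: [0.4772, -0.2504, 0.2329]
tool_rot: [-0.0, 0.998, -0.056, 0.001]
contact_force: [-0.1, 0.3, 0.5]
gripper_width: 0.0
grasp_force: 0.0
```

Run:
```python
from h import *
a=grab('wrist','wh');t,Rm,o=pose();print(t,o['contact_force'])
M=np.array([.5101,-.2389,.1175]);Rg=Rt(-6.35)
S=[proj(a,M+Rg@[.014,y,z])[0].round(1).tolist() for z in(-.011,.011) for y in(.022,-.022)];print('pred slab end corners',S)
Rm_=[proj(a,M+Rg@[0,y,-.0125])[0].round(1).tolist() for y in(.0232,-.0232)];print('bore upper edge',Rm_)
P=np.array(S+Rm_);c0,r0=(P.min(0)-12).astype(int);c1,r1=(P.max(0)+14).astype(int)
h=cv2.cvtColor(a['color'],cv2.COLOR_RGB2HSV).astype(int)
for r in range(r0,r1): print(r,''.join('B' if (95<h[r,c,0]<130 and h[r,c,1]>90) else ('#' if h[r,c,2]<122 and h[r,c,1]<60 else('g' if h[r,c,1]<45 else '.')) for c in range(c0,c1)),c0)
```

```text
[ 0.47743258 -0.2503948   0.23293847] [ 0.28461071 -0.1541149   0.1824113 ]
pred slab end corners [[327.6, 141.3], [277.5, 141.4], [327.2, 127.8], [279.8, 128.0]]
bore upper edge [[328.8, 155.2], [277.5, 155.3]]
115 ............................................................................. 265
116 ............................................................................. 265
117 ............................................................................. 265
118 ............................................................................. 265
119 ............................................................................. 265
120 ............................................................................. 265
121 ............................................................................. 265
122 ............................................................................. 265
123 ............................................................................. 265
124 ............................................................................. 265
125 ........................
[... 3055 characters left out ...]
BB...... 265
161 ......BBBBBBBBBBBBBBBBBBBBBBBBBBBBBBBBBBBBBBBBBBBBBBBBBBBBBBBBBBBBBBBBB...... 265
162 .......BBBBBBBBBBBBBBBBBBBBBBBBBBBBBBBBBBBBBBBBBBBBBBBBBBBBBBBBBBBBBBBB...... 265
163 .......BBBBBBBBBBBBBBBBBBBBBBBBBBBBBBBBBBBBBBBBBBBBBBBBBBBBBBBBBBBBBBB....... 265
164 ......gBBBBBBBBBBBBBBBBBBBBBBBBBBBBBBBBBBBBBBBBBBBBBBBBBBBBBBBBBBBBBBB....... 265
165 ......#BBBBBBBBBBBBBBBBBBBBBBBBBBBBBBBBBBBBBBBBBBBBBBBBBBBBBBBBBBBBBBB....... 265
166 .......BBBBBBBBBBBBBBBBBBBBBBBBBBBBBBBBBBBBBBBBBBBBBBBBBBBBBBBBBBBBBBB....... 265
167 .......BBBBBBBBBBBBBBBBBBBBBBBBBBBBBBBBBBBBBBBBBBBBBBBBBBBBBBBBBBBBBBBg...... 265
168 .......#Bggggggggggggggggggggggggggggggggggggggggggggg.gg.gg.gg.gg.gg.#...... 265
```

The slab stands out of the mouth exactly where 14 mm predicts: its lower end edge is at row 128, and prediction was 127.8. It did not advance when the force rose to 8 N, and the gripper is clear of everything.

```bash
python3 -c "
from workcell import bot
print(bot.finish_job())"
```

```text
the job is handed in; nothing more can be done
None
```

The slate slab is home in the white case and released, about 14 mm out of the mouth as expected, with at most about 8 N of measured push. The job is handed in; it gave no verdict.

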